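Hook the accessory bracket into the slotted upright, snap it home and load it

TASK

Put up the loose accessory bracket on the slotted upright: hook its two claws into the two topmost slots with its back against the upright, and press it down until it snaps fully home, gently and without forcing it. Then stand the spare objective upright in the bracket's cup, and leave the other things where they are.

Things in the scene. Friction and masses are not known exactly. Their poses are not given: they have to be found in the camera images.
- upright: dark steel foot plate, fixed (10 mm thick, 120 wide, from 80 mm in front of the face to 45 behind), and on it the upright, a grey steel channel 40 mm wide, 28 deep, 171 high. Origin on the desk in the middle of the foot's width, in the plane of the slotted front face; x level into the upright, y left along the face, z up. The channel may stand up to 12 mm to either side of this middle
- slot_edge (a point): point of the foot's frame in the plane of the front face, 102 mm above the desk, at the height of the lower edge of the third slot from below; axes as upright. The slots, one column in the middle of the channel, lie up to 12 mm left or right of it. Each is 9 mm wide, 27 high, lower edges 38, 70, 102 and 134 mm above the desk; wall 4 mm thick
- catch (a joint): spring catch in the upright behind the third slot: a round steel nose 10 mm behind the front face. Metres pushed back: 0 out, 0.0055 at most; the spring takes 2.5 N at first, about 8 N fully back. The barb of the lower claw pushes it back on the way down, then it snaps in above the barb (about 0.001 when home)
- bracket_grip (a point): the loose bracket of bare metal, 118 mm long, 41 wide, 62 high, about 0.17 kg, standing upright on the blue mouse pad (3.5 mm thick). This point: middle of its arm, to be gripped here across y, 30 mm above its underside. Axes: x along the arm towards the claws, y left, z up. The arm is a plain web 14 mm wide, 44 high, from x = -19 to +41 mm; back face at x = +46 mm
- bracket_back (a point): point on the bracket's flat back face, in the middle, level with the underside of the lower tongue, 18 mm above the bracket's underside; axes as bracket_grip. Fully home it lies on the third slot's lower edge, axes as slot_edge. If let go when hooked in, the bracket hangs on the catch about 10 mm above home; pressing it down past the catch takes 8 to 20 N, and it snaps in over the last 5 mm
- claw_tip (a point): lowest point of the lower claw's hook, 7 mm behind the back face, 14 mm below bracket_back. Two claws, 32 mm one above the other, 6 mm thick (y), reach 13.5 mm back at their barbs: each a tongue 7 mm high, 5 long, with a hook going down 14 mm at its end. They enter the slots with the bracket 14 to 20 mm above home, 1.5 mm play to each side; in until the back meets the face, then down
- heel_pad (a point): centre of the top of the bracket's heel pad, the flat pad (24 x 26 mm) next to the back plate, to be pressed down on (far out on the arm the claws would jam); 62 mm above the bracket's underside and 17 mm in front of its back face; axes as bracket_grip
- cup (a point): centre of the inner floor of the bracket's round cup at the outer end of the arm; inside diameter 33 mm, rim 6 mm above the floor, wall 4 mm; 84 mm in front of the back face and 4 mm above the underside; axes as bracket_grip
- objective_mid (a point): the spare objective, centre, 22 mm above its foot: white and silver stepped barrel with a thin yellow ring, 28 mm in diameter, 44 mm high, its top end narrower, 0.14 kg, standing upright on the mouse pad. Grip it across the barrel no lower than this, so that the fingertips stay above the cup rim
- eyepiece_mid (a point): bystander: the spare eyepiece, centre; black, 32 mm in diameter, 46 mm high, standing near the objective. Leave it alone
- filter_mid (a point): bystander: green filter glass in a black ring 40 mm in diameter, 8 mm high, centre; lies on the desk behind the mouse pad
- casting_mid (a point): bystander: small bronze T casting 32 x 35 x 10 mm, centre; lies on the desk behind the mouse pad
- specimen_mid (a point): bystander: round specimen mount 25 mm in diameter, 14 mm high, centre; stands on the desk behind the mouse pad
Not all that is in view belongs to the job. There is more than one size of the part that bears bracket_grip; the job needs the larger.

How it is judged:
By the outcome, as a careful person would: the job done as asked, in the order asked, and still so for the second after the job is handed in, with the robot touching nothing.
It also fails if it takes over 72 s, if anything falls off the work surface, if the arm or the gripper's body presses on something with over 40 N, if the wrist force passes 120 N, or if a joint passes its speed limit or range.

ROBOT

A 6-joint arm with a two-finger parallel gripper is mounted at the origin on a cart in front of the work surface, level with it; the furniture and walls round the work are solid. World frame = base frame: x ahead of the robot, y to its left, z up, the work surface at z = 0. Lengths are in m, angles in rad, forces in N, time in s.
With the tool pointing down it reaches from about 0.25 to 0.775 m from the base axis. Payload 4 kg.
Tool frame: the origin (TCP) lies at the centre of the arm's flange, where the gripper is bolted on; the fingertips stand ahead of it and the grasp point (between the pads) lies 180 mm ahead of it (robot.tcp_to_tips is the z of the fingertips in the tool frame, in m); z points along the fingers, y is the direction in which the jaws open and shut (so a half turn about z gives the same grasp; the last joint's range is limited). The gripper opens to 94 mm and grips with 3 to 60 N. Pads are 16 mm wide; open, the fingers measure 119 mm over their backs; the gripper's body (75 mm by 177 mm) begins 78 mm behind the grasp point.
Start: joints at [1.208, 0.087, 1.371, -0, 1.684, -0.103], TCP at [0.141, 0.532, 0.405] pointing down, gripper open.
Joint ranges: [-3.1, 3.1], [-0.76, 2.03], [0.27, 2.55], [-1.08, 4.22], [0.17, 2.65], [-2.57, 2.57]. Speed limits (rad/s): [2.79, 2.79, 3.14, 3.14, 3.14, 3.14].

INTERFACE

Orientations are given as [roll, pitch, yaw] about the fixed x, y, z axes, in that order (R = Rz(yaw) Ry(pitch) Rx(roll)).
In Python, from bench import robot gives the robot as it stands.
- The arm moves only by the tool move_arm, never from a script. Its argument "increments" is a list that holds one entry, the list of rows, each a list of 7 numbers: the opening, from 0 (shut) to 1 (fully open), then the shift along the tool's x, y, z as a fraction of full scale, then the turn, a rotation vector about the tool's x, y, z as a fraction of full scale. In form: [[[jaw, dx, dy, dz, rx, ry, rz], ...]]. A call has 1 to 8 rows; each row is the pose to reach, as a shift and turn from the pose commanded when the call began, along the tool's axes at that moment; what a row does not reach only later rows make up. Full scale, the value 1, is 0.1 m for a shift and pi/2 rad for a turn. A row lasts 1/12 s, in which the tool goes at most 41.7 mm and 7.16 degrees, less where a joint would pass 70% of its speed; a pose out of reach is approached as far as the arm can. A call with a number of a shift or a turn outside -1 to 1 is refused whole. A call with a gripper value outside its range is refused whole. The fingers move at their own pace and stop on an object; the grip force is fixed at half the most. Time passes only in rows, so rows that repeat a pose let the fingers close. It gives the time, the measured TCP pose, the force and the opening at its end, in the units of the state.
- robot.get_obs(): the state, without advancing time (a new reading comes with each control period).
- robot.snapshot(name): name is "side" or "top" or "wrist"; returns (picture, depth): 400x640x3 uint8, red, green, blue; 400x640 float32, m along the optical axis (not along the pixel's ray), 0 where there is no reading.
- robot.camera_params(name): a dict with "mtx" (3x3 intrinsics, pixels), "R" (3x3) and "t" (3): a world point X has camera coordinates R X + t. Camera axes: x right, y down, z forward; pixel columns grow to the right and rows downward; lengths in m; the calibration is good to about 2 mm. The wrist camera is an equidistant fisheye: a pixel r from the principal point sees the ray r / f radians off the axis. A picture is of the moment at which its call begins: read the wrist's pose just before it. camera_params takes no time and is no camera call; for the wrist camera it gives the pose at the moment of the call.
- robot.close_job(): hands the job in, once; it reports no verdict.
The state is a dict: "time": time; "joint_positions": joint angles; "qvel": joint speeds; "joint_torque": joint torques, N m; "tool_pos": TCP position; "ee_rot": TCP orientation; "wrist_force": force on the tool from outside, world axes, zero at the start; "wrist_torque": the same for the moment, N m; "width": finger opening in m.
Only numpy, scipy, OpenCV 4.12 (cv2) and the standard library are available. Lean on these libraries where they do the work, as an engineer would, in place of code of your own. Each camera call takes 0.05 s, during which the arm holds its last target.

## Working session

There is one attempt and no reset: what is moved stays moved. The work goes in short steps, Python scripts to look and compute and a tool call to move; the robot and the scene stay as the last step left them, time stands still between calls to the robot, and variables do not carry over. Pictures are saved under pics/ and viewed, and the job is handed in when it is done.

Besides the shell and the picture viewer there is one more tool, called after "Emit:" as name(argument=value, ...) on one line, values as JSON. move_arm: Moves the arm, as the interface text tells. Its arguments: {"type":"object","properties":{"increments":{"type":"array","items":{"type":"array","items":{"type":"array","items":{"type":"number","minimum":-1,"maximum":1}}}}},"required":["increments"]}

```bash
ls; mkdir -p pics; python3 - <<'E'
from bench import robot
import cv2
print(robot.get_obs(), robot.tcp_to_tips)
for n in ["side","top","wrist"]:
    p=robot.camera_params(n); print(n,p)
    im,d=robot.snapshot(n)
    cv2.imwrite(f"pics/{n}0.png",im[:,:,::-1]); import numpy as np; np.save(f"{n}0.npy",d)
E
```

```text
pics
{'time': 0.0, 'joint_positions': array([ 1.20789884e+00,  8.79498206e-02,  1.37224417e+00,  1.07132275e-06,
        1.68362278e+00, -1.03127126e-01]), 'qvel': array([-4.00444161e-04,  3.14529554e-04, -1.05081308e-03,  2.71441934e-05,
       -1.41798838e-04,  4.49845120e-04]), 'joint_torque': array([-6.35636061e-04, -3.40192223e+01, -3.02424753e+01,  7.15700048e-02,
        3.30420630e-02, -1.71201041e-04]), 'tool_pos': array([0.14124942, 0.53143254, 0.40351166]), 'ee_rot': array([-3.13938047e+00, -2.30019058e-04,  2.88182216e+00]), 'wrist_force': array([ 0.55660054,  0.37302005, -0.24759471]), 'wrist_torque': array([ 0.02318537, -0.00717719,  0.02799907]), 'width': 0.09389465286792519} 0.1992
side {'mtx': array([[367.0551387 ,   0.        , 313.85925492],
       [  0.        , 367.0551387 , 197.18464916],
       [  0.        ,   0.        ,   1.        ]]), 'R': array([[-0.97984653, -0.19845011, -0.02276695],
       [-0.08237811,  0.50529024, -0.85900851],
       [ 0.18197425, -0.83982101, -0.51145483]]), 't': array([0.54939547, 0.07486675, 0.91127203])}
top {'mtx': array([[495.37235748,   0.        , 317.28860601],
       [  0.        , 495.37235748, 201.3424941 ],
       [  0.        ,   0.        ,   1.        ]]), 'R': array([[ 0.02749169, -0.99955983, -0.01115161],
       [-0.98888419, -0.02556393, -0.14647367],
       [ 0.14612412,  0.01505446, -0.98915171]]), 't': array([0.10714934, 0.51974146, 0.97173471])}
wrist {'mtx': array([[309.70691629,   0.        , 315.08209225],
       [  0.        , 309.70691629, 201.34588562],
       [  0.        ,   0.        ,   1.        ]]), 'R': array([[ 0.25679786,  0.96646381, -0.00159935],
       [ 0.92617305, -0.24561874,  0.28613793],
       [ 0.27614912, -0.07496088, -0.95818711]]), 't': array([-0.55021265, -0.02988817,  0.39216694])}
```

View pics/top0.png

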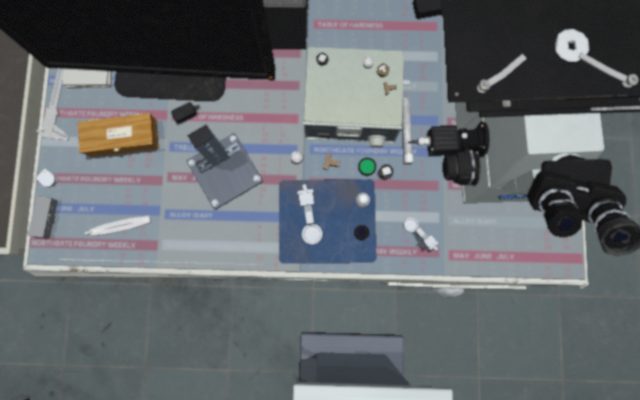

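View pics/side0.png

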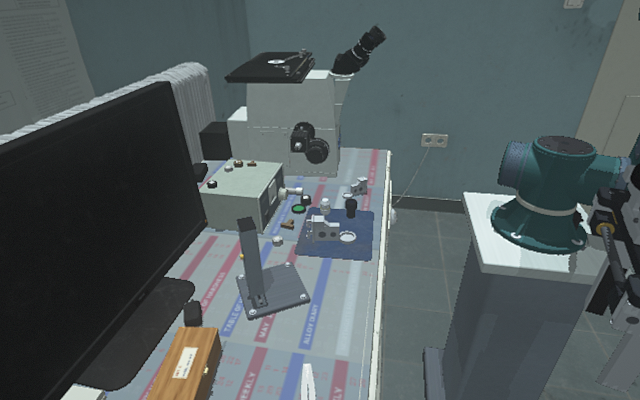

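View pics/wrist0.png

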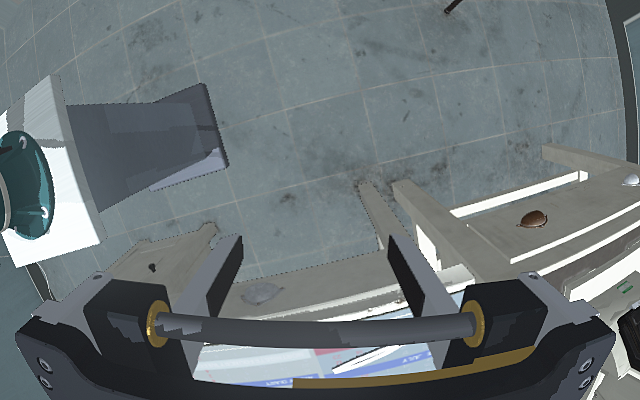

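```bash
cat > h.py <<'E'
import numpy as np, cv2
from bench import robot
def ray(p,u,v,fish=False):
    K=p["mtx"]; x=(u-K[0,2])/K[0,0]; y=(v-K[1,2])/K[1,1]
    if fish:
        r=np.hypot(x,y); s=np.sin(r)/r if r>1e-9 else 1; d=np.array([x*s,y*s,np.cos(r)])
    else: d=np.array([x,y,1.])
    R=p["R"]; return -R.T@p["t"], R.T@d
def onplane(p,u,v,z,fish=False):
    c,d=ray(p,u,v,fish); return c+d*(z-c[2])/d[2]
def proj(p,X,fish=False):
    c=p["R"]@np.asarray(X)+p["t"];K=p["mtx"]
    if fish:
        r=np.hypot(c[0],c[1]); th=np.arctan2(r,c[2]); x,y=c[0]/r*th,c[1]/r*th
    else: x,y=c[0]/c[2],c[1]/c[2]
    return np.array([K[0,0]*x+K[0,2],K[1,1]*y+K[1,2]])
def cloud(p,d):
    K=p["mtx"];v,u=np.mgrid[0:400,0:640]
    c=np.stack([(u-K[0,2])/K[0,0]*d,(v-K[1,2])/K[1,1]*d,d],-1)
    return (c-p["t"])@p["R"]
def crop(src,dst,x0,y0,x1,y1,s):
    im=cv2.imread(src)[y0:y1,x0:x1]
    cv2.imwrite(dst,cv2.resize(im,None,fx=s,fy=s,interpolation=cv2.INTER_CUBIC))
E
python3 - <<'E'
from h import *
crop("pics/top0.png","pics/t1.png",175,110,275,210,6)
crop("pics/top0.png","pics/t2.png",270,145,450,275,4)
crop("pics/side0.png","pics/s1.png",225,170,395,325,4)
d=np.load("top0.npy");p=robot.camera_params("top");C=cloud(p,d)
for u,v in [(312,234),(305,190),(308,212),(362,199),(361,232),(330,255),(420,233),(230,190),(205,140),(270,250),(410,226)]:
    print(u,v,d[v,u],C[v,u].round(4), onplane(p,u,v,0.0035).round(4))
E
```

```text
312 234 1.0329012 [0.4523 0.1306 0.007 ] [0.4526 0.1307 0.0035]
305 190 0.98722345 [0.535  0.1457 0.0656] [0.5456 0.1482 0.0035]
308 212 0.99933106 [0.4933 0.139  0.0471] [0.4987 0.1404 0.0035]
362 199 1.0010117 [0.5225 0.0306 0.048 ] [0.5294 0.0273 0.0035]
361 232 0.99270725 [0.4557 0.0316 0.0466] [0.4595 0.0284 0.0035]
330 255 1.0272036 [0.4098 0.092  0.0059] [0.4099 0.092  0.0035]
420 233 1.0092535 [ 0.4585 -0.0899  0.0284] [ 0.4607 -0.0947  0.0035]
230 190 1.0467043 [0.5406 0.3065 0.0087] [0.5415 0.3075 0.0035]
205 140 0.89651924 [0.6042 0.3252 0.1703] [0.6494 0.3674 0.0035]
270 250 1.0378402 [ 0.4171  0.2178 -0.0019] [0.4169 0.2172 0.0035]
410 226 1.0370564 [ 0.4749 -0.074   0.003 ] [ 0.4748 -0.0739  0.0035]
```

View pics/t1.png

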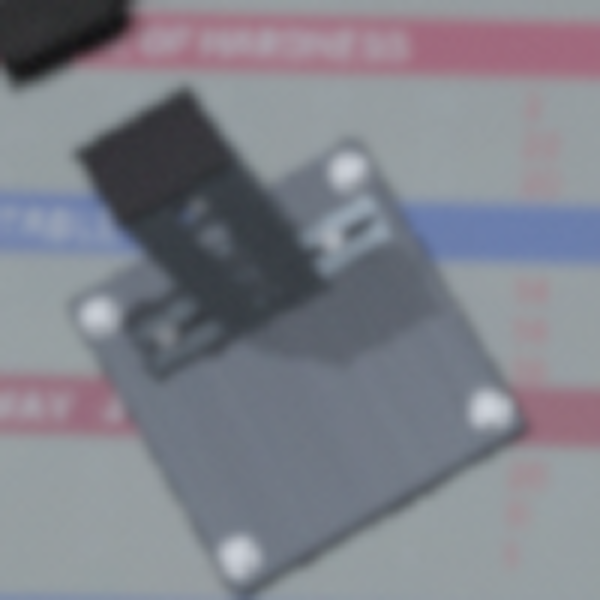

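View pics/t2.png

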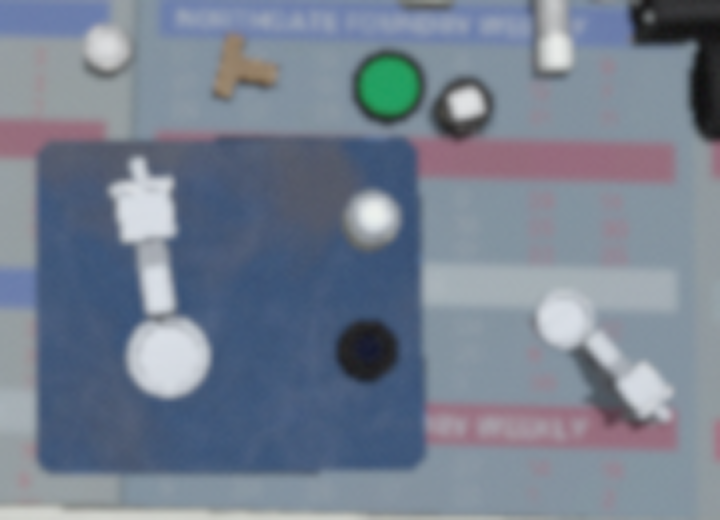

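View pics/s1.png

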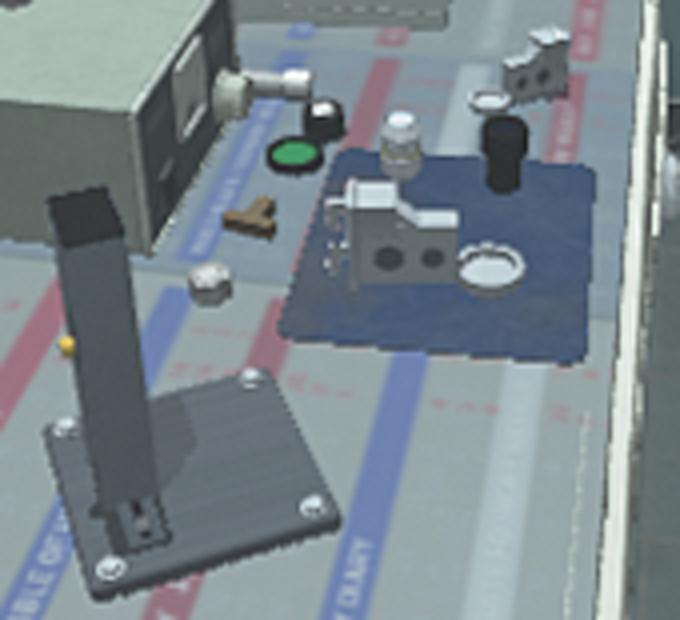

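```bash
cat > m1.py <<'E'
from h import *
d=np.load("top0.npy");p=robot.camera_params("top");C=cloud(p,d)
im=cv2.imread("pics/top0.png")
print("cam",(-p["R"].T@p["t"]).round(3))
def rect(mask,z,name):
    n,l,s,c=cv2.connectedComponentsWithStats(mask.astype(np.uint8))
    i=1+np.argmax(s[1:,4]); cs,_=cv2.findContours((l==i).astype(np.uint8),cv2.RETR_EXTERNAL,cv2.CHAIN_APPROX_NONE)
    P=np.array([onplane(p,u,v,z)[:2] for u,v in cs[0][:,0]])
    r=cv2.minAreaRect((P*1000).astype(np.float32)); print(name,s[i,4],"c",np.round(r[0],1),"size",np.round(r[1],1),"ang",round(r[2],2)); print(cv2.boxPoints(r).round(1).tolist())
    return l==i
W=np.zeros((400,640),bool);W[105:215,170:280]=1
z=C[:,:,2]
rect(W&(z>0.16)&(z<0.185),0.171,"channel top")
for a,b in [(0.005,0.018)]:
    rect(W&(z>a)&(z<b),0.010,"foot")
B=np.zeros((400,640),bool);B[180:265,285:340]=1
rect(B&(z>0.055)&(z<0.08),0.0655,"heel")
rect(B&(z>0.04)&(z<0.055),0.0475,"web")
rect(B&(z>0.035)&(z<0.08),0.0475,"all hi")
hsv=cv2.cvtColor(im,cv2.COLOR_BGR2HSV)
B2=np.zeros_like(B);B2[218:250,295:330]=1
m=rect(B2&(hsv[:,:,1]<80)&(hsv[:,:,2]>130),0.0135,"cup")
O=np.zeros_like(B);O[185:215,345:380]=1
rect(O&(z>0.035),0.0475,"obj top")
rect(O&(z>0.035)&(z<0.06),0.04,"obj top")
E
python3 m1.py
```

```text
cam [0.369 0.106 1.039]
channel top 386 c [610.3 333.2] size [32.2 41. ] ang 32.46
[[585.7000122070312, 341.79998779296875], [607.7000122070312, 307.20001220703125], [634.7999877929688, 324.5], [612.9000244140625, 359.1000061035156]]
foot 2790 c [581.7 320.8] size [125.  119.6] ang 32.54
[[496.79998779296875, 337.6000061035156], [561.2000122070312, 236.8000030517578], [666.5, 304.0], [602.2000122070312, 404.79998779296875]]
heel 227 c [522.8 144.6] size [45.4 28.6] ang 6.36
[[498.70001220703125, 156.3000030517578], [501.79998779296875, 127.80000305175781], [546.9000244140625, 132.89999389648438], [543.7000122070312, 161.3000030517578]]
web 118 c [489.4 137.7] size [38.6 14. ] ang 10.35
[[469.20001220703125, 141.10000610351562], [471.70001220703125, 127.4000015258789], [509.70001220703125, 134.3000030517578], [507.20001220703125, 148.10000610351562]]
all hi 348 c [509.4 143.5] size [78.9 29.1] ang 6.36
[[468.6000061035156, 153.60000610351562], [471.79998779296875, 124.5999984741211], [550.2000122070312, 133.39999389648438], [547.0, 162.3000030517578]]
cup 438 c [458.1 131.7] size [54.  43.6] ang 1.5
[[430.5, 152.6999969482422], [431.70001220703125, 109.19999694824219], [485.70001220703125, 110.5999984741211], [484.5, 154.10000610351562]]
obj top 132 c [522.6  28.6] size [24.5 24.3] ang 1.47
[[510.0, 40.400001525878906], [510.70001220703125, 16.100000381469727], [535.2000122070312, 16.799999237060547], [534.5999755859375, 41.099998474121094]]
obj top 132 c [523.8  28. ] size [24.7 24.5] ang 1.47
[[511.1000061035156, 39.900001525878906], [511.70001220703125, 15.399999618530273], [536.5, 16.100000381469727], [535.7999877929688, 40.599998474121094]]
```

Emit:
move_arm(increments=[[[1,-0.29,-0.19,0,0,0,0],[1,-0.58,-0.38,0,0,0,0],[1,-0.88,-0.58,0,0,0,0]]])

```text
time: 0.4
tool_pos: [0.2116, 0.4522, 0.404]
ee_rot: [-3.141, -0.0, 2.884]
wrist_force: [0.3, 0.3, 0.1]
width: 0.0941
```

Emit:
move_arm(increments=[[[1,-0.29,-0.19,0,0,0,0],[1,-0.58,-0.38,0,0,0,0],[1,-0.88,-0.58,0,0,0,0]]])

```text
time: 0.65
tool_pos: [0.2822, 0.3729, 0.4043]
ee_rot: [-3.141, -0.0, 2.882]
wrist_force: [0.4, 0.1, -0.4]
width: 0.0938
```

Emit:
move_arm(increments=[[[1,-0.29,-0.19,0,0,0,0],[1,-0.58,-0.38,0,0,0,0],[1,-0.88,-0.58,0,0,0,0]]])

```text
time: 0.9
tool_pos: [0.3524, 0.2941, 0.4045]
ee_rot: [3.142, -0.0, 2.882]
wrist_force: [-0.2, 1.0, -0.6]
width: 0.0943
```

Emit:
move_arm(increments=[[[1,-0.29,-0.19,0,0,0,0],[1,-0.58,-0.38,0,0,0,0],[1,-0.88,-0.58,0,0,0,0]]])

```text
time: 1.15
tool_pos: [0.4226, 0.2154, 0.4045]
ee_rot: [3.141, -0.0, 2.882]
wrist_force: [0.2, -0.0, -0.7]
width: 0.094
```

Emit:
move_arm(increments=[[[1,-0.29,-0.19,0.2,0,0,-0.07],[1,-0.58,-0.38,0.4,0,0,-0.14],[1,-0.86,-0.58,0.6,0,0,-0.21],[1,-0.86,-0.58,0.6,0,0,-0.28],[1,-0.86,-0.58,0.6,0,0,-0.28]]])

```text
time: 1.57
tool_pos: [0.4906, 0.1371, 0.3422]
ee_rot: [3.141, -0.005, -2.963]
wrist_force: [0.7, 0.6, -0.1]
width: 0.094
```

```bash
cat > snap.py <<'E'
from h import *
import sys,pickle
tag=sys.argv[1]
o=robot.get_obs()
print("t",o["time"],o["tool_pos"].round(4),np.degrees(o["ee_rot"]).round(2),"F",o["wrist_force"].round(2),"w",round(o["width"],4))
for n in sys.argv[2:]:
    p=robot.camera_params(n); im,d=robot.snapshot(n)
    cv2.imwrite(f"pics/{n}{tag}.png",im[:,:,::-1]); np.save(f"{n}{tag}.npy",d); pickle.dump((p,o),open(f"{n}{tag}.pkl","wb"))
E
python3 snap.py 1 wrist
```

```text
t 1.5667 [0.4906 0.1371 0.3422] [ 179.99   -0.28 -169.79] F [ 0.74  0.58 -0.08] w 0.094
```

View pics/wrist1.png

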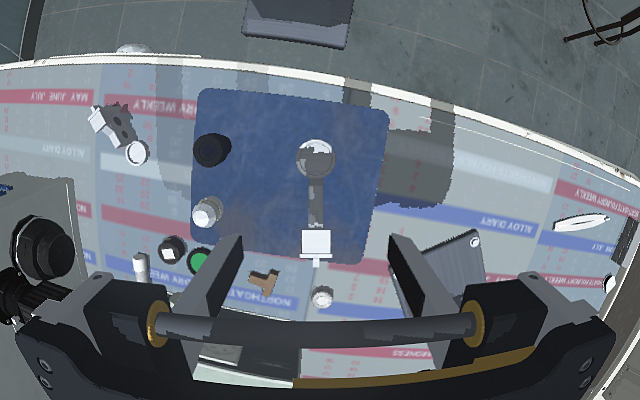

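```bash
python3 - <<'E'
from h import *
crop("pics/wrist1.png","pics/w1c.png",270,130,370,275,5.5/1.4)
import pickle
p,o=pickle.load(open("wrist1.pkl","rb"))
im=cv2.imread("pics/wrist1.png");hsv=cv2.cvtColor(im,cv2.COLOR_BGR2HSV)
m=((hsv[:,:,1]<60)&(hsv[:,:,2]>60)).astype(np.uint8)
m[:, :285]=0;m[:,350:]=0;m[:135]=0;m[258:]=0
n,l,s,c=cv2.connectedComponentsWithStats(m);i=1+np.argmax(s[1:,4]);print(s[i])
cs,_=cv2.findContours((l==i).astype(np.uint8),cv2.RETR_EXTERNAL,cv2.CHAIN_APPROX_NONE)
rows=[(v,np.where(l[v]==i)[0].min(),np.where(l[v]==i)[0].max()) for v in range(138,258,4) if (l[v]==i).any()]
print(rows)
hp=np.load("wrist1.npy"); print(hp[245,316],hp[210,316],hp[158,316])
E
```

```text
[ 285  139   51  119 2974]
[(142, np.int64(304), np.int64(326)), (146, np.int64(300), np.int64(331)), (150, np.int64(297), np.int64(333)), (154, np.int64(296), np.int64(334)), (158, np.int64(296), np.int64(335)), (162, np.int64(296), np.int64(334)), (166, np.int64(297), np.int64(333)), (170, np.int64(299), np.int64(332)), (174, np.int64(302), np.int64(328)), (178, np.int64(309), np.int64(322)), (182, np.int64(309), np.int64(322)), (186, np.int64(308), np.int64(322)), (190, np.int64(308), np.int64(322)), (194, np.int64(308), np.int64(322)), (198, np.int64(308), np.int64(322)), (202, np.int64(308), np.int64(322)), (206, np.int64(308), np.int64(322)), (210, np.int64(308), np.int64(322)), (214, np.int64(308), np.int64(322)), (218, np.int64(308), np.int64(322)), (222, np.int64(308), np.int64(322)), (226, np.int64(308), np.int64(323)), (230, np.int64(302), np.int64(330)), (234, np.int64(302), np.int64(330)), (238, np.int64(302), np.int64(330)), (242, np.int64(301), np.int64(331)), (246, np.int64(301), np.int64(331)), (250, np.int64(296), np.int64(331)), (254, np.int64(292), np.int64(332))]
0.28019515 0.28895918 0.31648573
```

View pics/w1c.png

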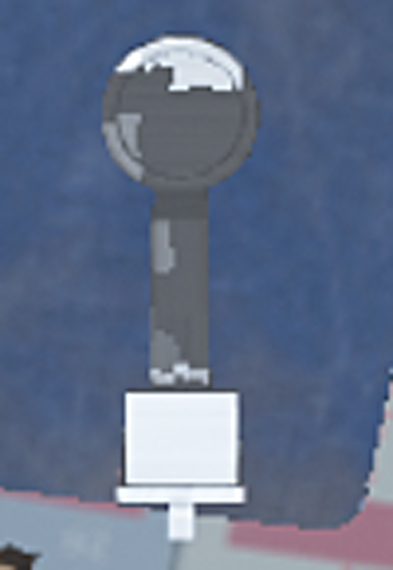

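```bash
python3 - <<'E'
from h import *
import pickle
p,o=pickle.load(open("wrist1.pkl","rb"))
f=lambda u,v,z: onplane(p,u,v,z,True)[:2]
cup=f(315.5,158.5,.0135)
hf=f(316.2,229.3,.0655); hb=f(316.3,253.8,.0655); w=f(315.3,190,.0475);w2=f(315.3,215,.0475)
hl=f(301.7,242,.0655);hr=f(330.8,242,.0655)
print(cup,hf,hb,w,w2, np.linalg.norm(hl-hr),np.linalg.norm(hf-hb),np.linalg.norm(hf-cup))
hc=(hf+hb)/2
def yaw(a,b): return np.degrees(np.arctan2(*(b-a)[::-1]))
print("yaw",yaw(cup,hc),yaw(cup,hb),yaw(w,w2),yaw(hr,hl)-90)
y=np.radians(yaw(cup,hc)); ex=np.array([np.cos(y),np.sin(y)])
print("grip from heel",hc-29*.001*ex,"from cup",cup+.038*ex)
E
```

```text
[0.45346195 0.13178684] [0.50804078 0.14216474] [0.53192991 0.146596  ] [0.47719305 0.13581135] [0.50098152 0.14010364] 0.026343115889604935 0.024296636394411573 0.05555672781629327
yaw 10.719791454776326 10.687646567420659 10.228132982396946 -169.82492837929945
grip from heel [0.49149144 0.13898619] from cup [0.49079879 0.13885507]
```

Emit:
move_arm(increments=[[[1,-0.01,0.017,0.3,0,0,-0.002],[1,-0.01,0.017,0.6,0,0,-0.002],[1,-0.01,0.017,0.9,0,0,-0.002],[1,-0.01,0.017,0.9,0,0,-0.002]]])

```text
time: 1.95
tool_pos: [0.4881, 0.1413, 0.2493]
ee_rot: [3.141, -0.011, -2.959]
wrist_force: [-1.9, -0.3, -0.0]
width: 0.0941
```

Emit:
move_arm(increments=[[[1,0,0,0.15,0,0,0],[1,0,0,0.3,0,0,0],[1,0,0,0.387,0,0,0],[1,0,0,0.387,0,0,0]]])

```text
time: 2.28
tool_pos: [0.4903, 0.1412, 0.2157]
ee_rot: [3.141, -0.002, -2.958]
wrist_force: [-0.4, 0.5, -0.2]
width: 0.0939
```

Emit:
move_arm(increments=[[[0.5,0,0,0,0,0,0],[0.3,0,0,0,0,0,0],[0.1,0,0,0,0,0,0],[0,0,0,0,0,0,0],[0,0,0,0,0,0,0],[0,0,0,0,0,0,0],[0,0,0,0,0,0,0],[0,0,0,0,0,0,0]]])

```text
time: 2.95
tool_pos: [0.4908, 0.1406, 0.216]
ee_rot: [3.142, 0.0, -2.959]
wrist_force: [-0.5, -0.4, 0.2]
width: 0.0438
```

Emit:
move_arm(increments=[[[0.4,0,-0.017,0.02,0,0,0],[0.4,0,-0.017,0.02,0,0,0],[0,0,-0.017,0.02,0,0,0],[0,0,-0.017,0.02,0,0,0],[0,0,-0.017,0.02,0,0,0],[0,0,-0.017,0.02,0,0,0],[0,0,-0.017,0.02,0,0,0],[0,0,-0.017,0.02,0,0,0]]])

```text
time: 3.62
tool_pos: [0.4911, 0.1389, 0.214]
ee_rot: [-3.141, 0.0, -2.958]
wrist_force: [-0.1, 0.0, 0.2]
width: 0.0137
```

Emit:
move_arm(increments=[[[0,0,0,0,0,0,0],[0,0,0,0,0,0,0],[0,0,0,0,0,0,0],[0,0,0,0,0,0,0]]])

```text
time: 3.95
tool_pos: [0.4911, 0.1389, 0.214]
ee_rot: [-3.142, 0.0, -2.958]
wrist_force: [-0.3, -0.8, 0.0]
width: 0.0141
```

Emit:
move_arm(increments=[[[0,0,0,-0.2,0,0,0],[0,0,0,-0.5,0,0,0],[0,0,0,-0.8,0,0,0],[0,0,0,-1,0,0,0]]])

```text
time: 4.28
tool_pos: [0.4912, 0.1391, 0.3163]
ee_rot: [3.141, 0.002, -2.958]
wrist_force: [0.7, -0.3, -1.3]
width: 0.0139
```

Emit:
move_arm(increments=[[[0,-0.1,0.2,0,0,0,0],[0,-0.2,0.4,0,0,0,0],[0,-0.3,0.66,0,0,0,0]]])

```text
time: 4.53
tool_pos: [0.5088, 0.2093, 0.3144]
ee_rot: [-3.142, 0.001, -2.96]
wrist_force: [0.3, 0.7, -2.6]
width: 0.0141
```

Emit:
move_arm(increments=[[[0,-0.1,0.2,0,0,0,-0.06],[0,-0.2,0.4,0,0,0,-0.12],[0,-0.31,0.66,0,0,0,-0.18],[0,-0.31,0.66,0,0,0,-0.244],[0,-0.31,0.66,0,0,0,-0.244],[0,-0.31,0.66,0,0,0,-0.244]]])

```text
time: 5.03
tool_pos: [0.5268, 0.28, 0.3131]
ee_rot: [3.141, -0.002, -2.577]
wrist_force: [-0.3, -0.6, -2.6]
width: 0.0142
```

```bash
python3 snap.py 2 wrist top side; python3 - <<'E'
from h import *
crop("pics/top2.png","pics/t2c.png",180,110,300,210,6)
crop("pics/side2.png","pics/s2c.png",225,170,345,320,4)
E
```

```text
t 5.0333 [0.5268 0.28   0.3131] [ 1.7999e+02 -1.0000e-01 -1.4766e+02] F [-0.3  -0.61 -2.64] w 0.0142
```

View pics/wrist2.png

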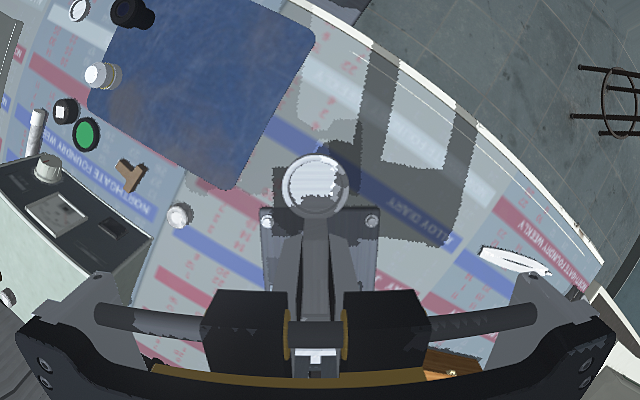

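View pics/t2c.png

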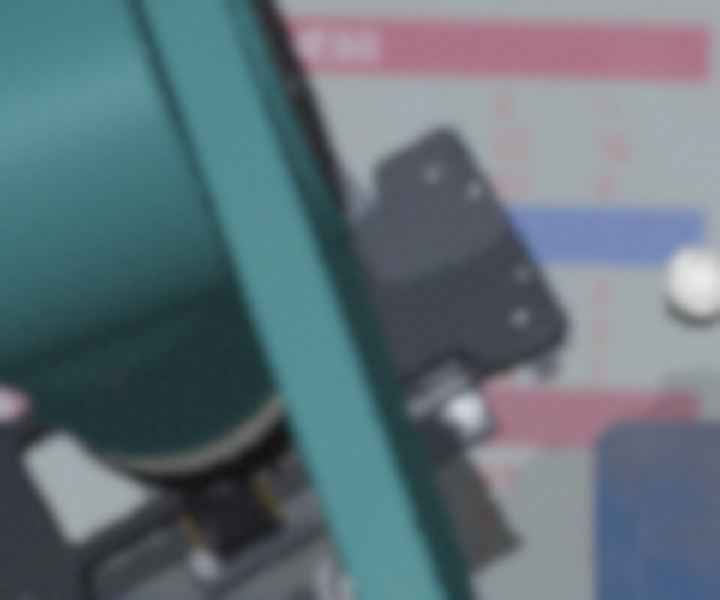

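View pics/s2c.png

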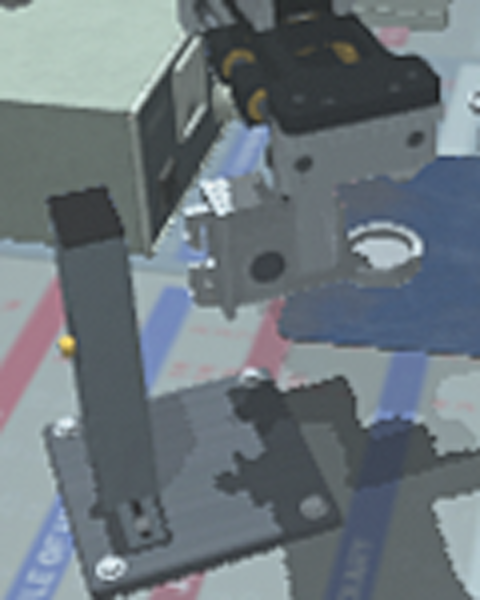

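```bash
python3 - <<'E'
from h import *
import pickle
crop("pics/wrist2.png","pics/w2c.png",240,310,390,400,5)
crop("pics/side0.png","pics/s0c.png",230,205,270,330,5)
crop("pics/top0.png","pics/t0c.png",180,115,240,175,10)
p=robot.camera_params("side");print((-p["R"].T@p["t"]).round(3))
E
```

```text
[0.379 0.837 0.543]
```

View pics/w2c.png

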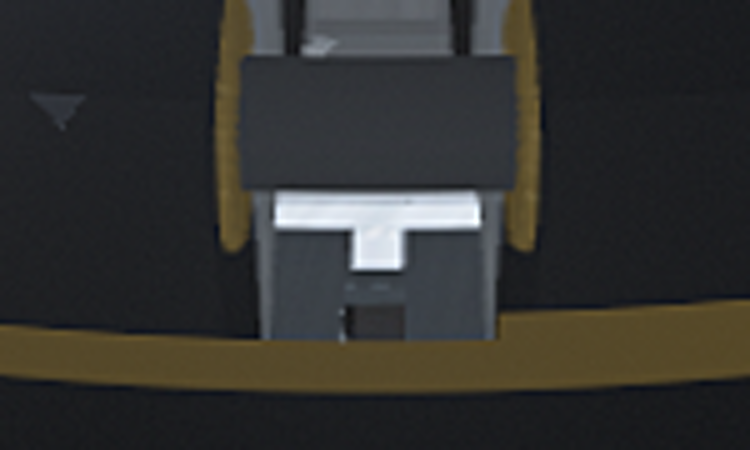

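View pics/s0c.png

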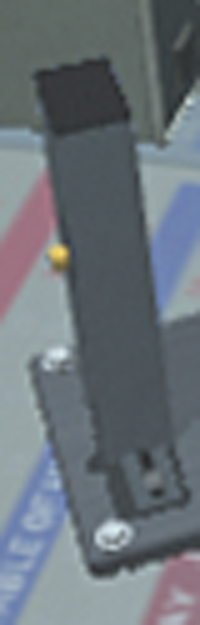

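View pics/t0c.png

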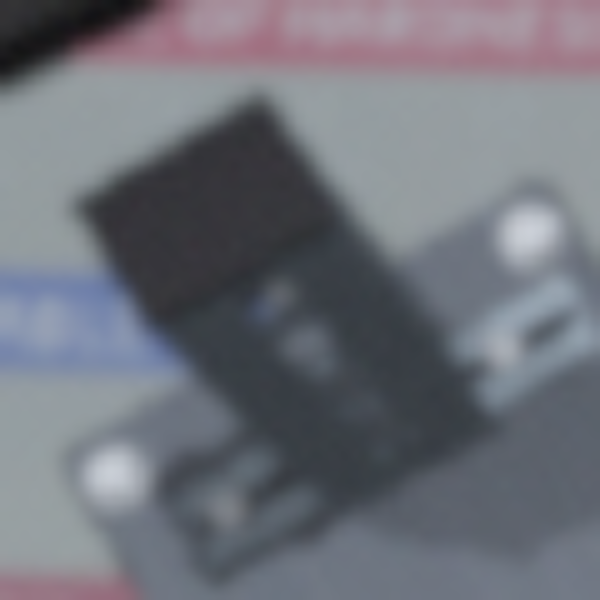

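```bash
python3 - <<'E'
from h import *
import pickle
p,o=pickle.load(open("wrist2.pkl","rb"))
T=o["tool_pos"]; y=np.radians(o["ee_rot"][2]+0) if abs(o["ee_rot"][2])>4 else o["ee_rot"][2]
ex=-np.array([np.cos(y),np.sin(y),0]); ey=np.array([-ex[1],ex[0],0])
F=np.array([.5991,.3261,0]); yaw=np.radians(32.5); n=np.array([np.cos(yaw),np.sin(yaw),0]); ny=np.array([-n[1],n[0],0])
print("cam in bracket frame",[(( -p["R"].T@p["t"])-T)@e for e in (ex,ey)])
def face(u,v):
    c,d=ray(p,u,v,True); s=((F-c)@n)/(d@n); X=c+s*d; return X
for nm,u,v in [("slotL",309,374),("slotR",321,374),("low",315,371),("faceL",240+270/5,374),("faceR",240+482/5,374),]:
    X=face(u,v); print(nm,X.round(4),"rel tool y",((X-T)@ey*1000).round(2),"rel F y",((X-F)@ny*1000).round(2))
for nm,u,v,z in [("clawL",310.2,362,.3131-.2105+.061),("clawR",321,362,.1646-.0),("plateL",294.8,352,.1650),("plateR",336,352,.165)]:
    X=onplane(p,u,v,z,True); print(nm,X.round(4),((X-T)@ey*1000).round(2),((X-T)@ex*1000).round(2))
# foot corners from wrist picture
E
python3 - <<'E'
import sys; sys.path.insert(0,'.')
from h import *
crop("pics/wrist2.png","pics/w2d.png",250,190,390,300,5)
E
```

```text
cam in bracket frame [np.float64(-0.08308143792122408), np.float64(0.0003666128548587694)]
slotL [0.6012 0.3228 0.1437] rel tool y -3.67 rel F y -3.94
slotR [0.5968 0.3298 0.1437] rel tool y 4.62 rel F y 4.34
low [0.599  0.3263 0.1408] rel tool y 0.48 rel F y 0.2
faceL [0.6068 0.314  0.1439] rel tool y -14.04 rel F y -14.32
faceR [0.591  0.3387 0.144 ] rel tool y 15.26 rel F y 14.99
clawL [0.5722 0.306  0.1636] -2.32 52.31
clawR [0.568  0.3107 0.1646] 3.9 51.28
plateL [0.5686 0.2937 0.165 ] -10.8 42.62
plateR [0.5563 0.3131 0.165 ] 12.17 42.65
```

View pics/w2d.png

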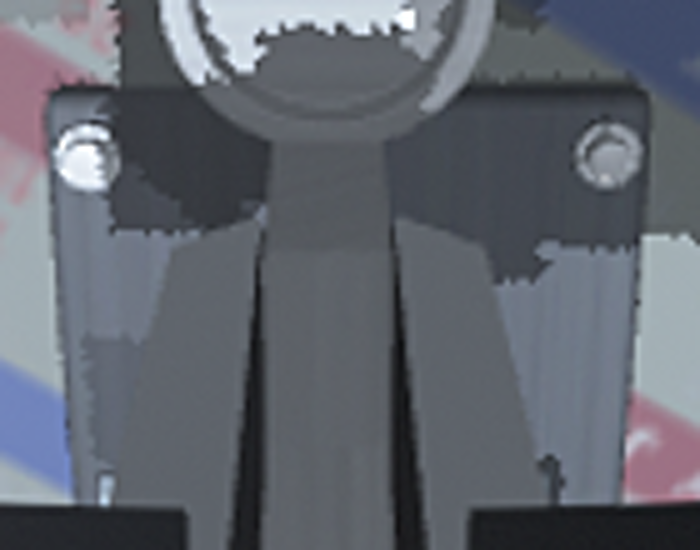

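```bash
python3 - <<'E'
from h import *
import pickle
p,o=pickle.load(open("wrist2.pkl","rb"))
im=cv2.imread("pics/wrist2.png")
g=cv2.cvtColor(im,cv2.COLOR_BGR2GRAY).astype(float)
f=lambda u,v,z=.01: onplane(p,u,v,z,True)[:2]
a=f(262,208);b=f(378,207.5);print(a,b,np.linalg.norm(a-b),np.degrees(np.arctan2(*(a-b)[::-1])))
# bolt centres (front)
a=f(250+87/5,190+157/5,.012);b=f(250+609/5,190+155/5,.012);print(a,b,np.linalg.norm(a-b),np.degrees(np.arctan2(*(a-b)[::-1])))
# side edges
for q in [((250+55/5,240),(250+78/5,290)),((250+643/5,240),(250+622/5,290))]:
    a=f(*q[0]);b=f(*q[1]);print(np.degrees(np.arctan2(*(b-a)[::-1])))
E
```

```text
[0.56055744 0.24125664] [0.49989952 0.33620365] 0.11266906867641724 -57.42708922618485
[0.56893177 0.25245504] [0.51414156 0.33839293] 0.10191804839861564 -57.48020803952186
33.05175477450272
32.77796823968459
```

Emit:
move_arm(increments=[[[0,-0.08,-0.002,0.015,0,0,0],[0,-0.16,-0.002,0.015,0,0,0],[0,-0.24,-0.002,0.015,0,0,-0.002],[0,-0.24,-0.002,0.015,0,0,-0.002],[0,-0.24,-0.002,0.015,0,0,-0.002]]])

```text
time: 5.6
tool_pos: [0.5479, 0.2927, 0.3123]
ee_rot: [3.141, -0.0, -2.572]
wrist_force: [0.3, -1.2, -1.6]
width: 0.0139
```

```bash
python3 snap.py 3 wrist top side; python3 - <<'E'
from h import *
crop("pics/wrist3.png","pics/w3c.png",240,310,390,400,5)
crop("pics/side3.png","pics/s3c.png",225,180,345,280,5)
E
```

```text
t 5.6 [0.5479 0.2927 0.3123] [ 1.7999e+02 -2.0000e-02 -1.4738e+02] F [ 0.34 -1.18 -1.55] w 0.0139
```

View pics/w3c.png

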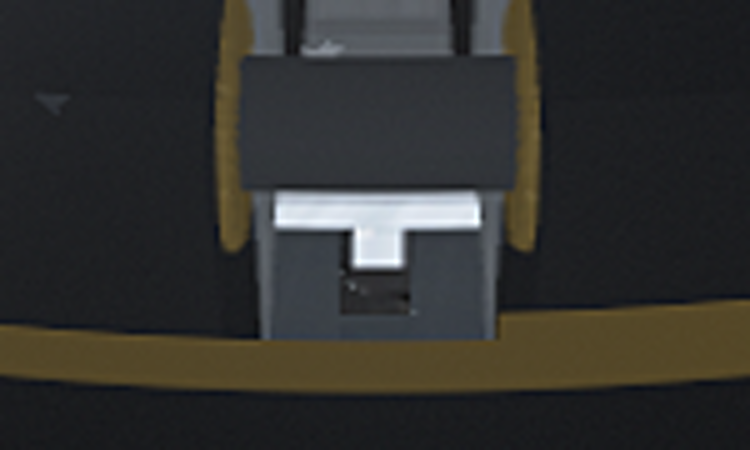

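View pics/s3c.png

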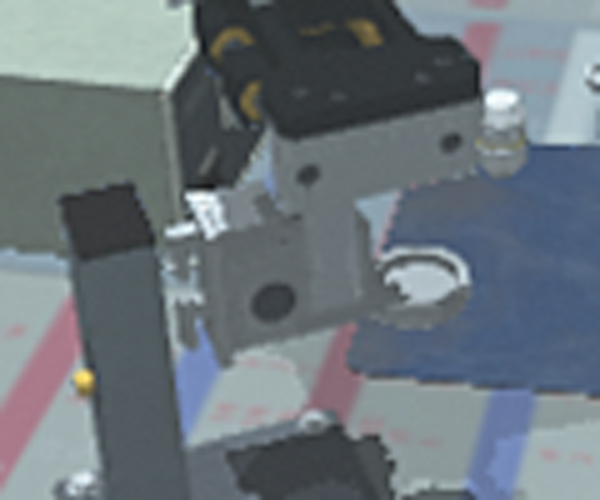

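Emit:
move_arm(increments=[[[0,0,-0.004,0.003,0,0,0],[0,-0.03,-0.004,0.005,0,0,0],[0,-0.06,-0.004,0.005,0,0,0],[0,-0.09,-0.004,0.005,0,0,0],[0,-0.12,-0.004,0.005,0,0,0],[0,-0.12,-0.004,0.005,0,0,0]]])

```text
time: 6.25
tool_pos: [0.5582, 0.299, 0.3119]
ee_rot: [3.142, 0.0, -2.572]
wrist_force: [0.4, 0.4, -1.6]
width: 0.0138
```

Emit:
move_arm(increments=[[[0,-0.01,0,0,0,0,0],[0,-0.02,0,0,0,0,0],[0,-0.02,0,0,0,0,0]]])

```text
time: 6.5
tool_pos: [0.5595, 0.2998, 0.3119]
ee_rot: [3.142, -0.0, -2.572]
wrist_force: [0.3, 0.7, -2.0]
width: 0.0136
```

Emit:
move_arm(increments=[[[0,-0.01,0,0,0,0,0],[0,-0.01,0,0,0,0,0],[0,-0.015,0,0,0,0,0],[0,-0.015,0,0,0,0,0]]])

```text
time: 6.83
tool_pos: [0.5607, 0.3006, 0.312]
ee_rot: [3.142, 0.0, -2.572]
wrist_force: [0.0, 0.4, -2.0]
width: 0.014
```

```bash
python3 snap.py 4 wrist side; python3 - <<'E'
from h import *
crop("pics/wrist4.png","pics/w4c.png",240,310,390,400,5)
crop("pics/side4.png","pics/s4c.png",225,180,345,280,5)
E
```

```text
t 6.8333 [0.5607 0.3006 0.312 ] [ 1.8000e+02  1.0000e-02 -1.4736e+02] F [ 0.02  0.38 -1.98] w 0.014
```

View pics/w4c.png

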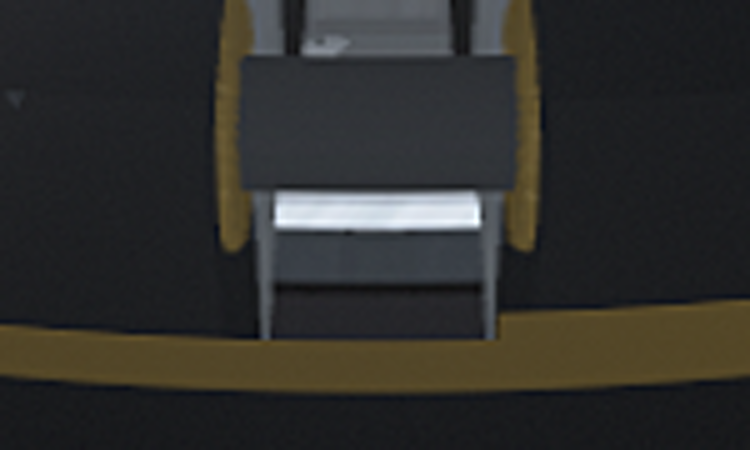

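View pics/s4c.png

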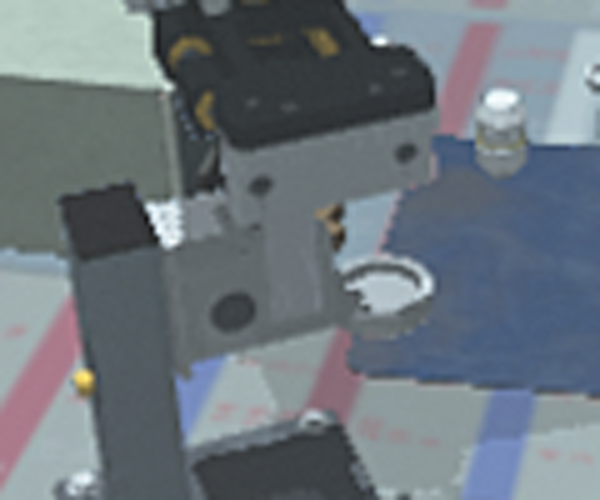

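Emit:
move_arm(increments=[[[0,-0.005,0,0,0,0,0],[0,-0.01,0,0,0,0,0],[0,-0.01,0,0,0,0,0]]])

```text
time: 7.18
tool_pos: [0.5616, 0.3011, 0.312]
ee_rot: [3.142, 0.0, -2.572]
wrist_force: [0.2, 1.1, -1.6]
width: 0.0137
```

Emit:
move_arm(increments=[[[0,-0.005,0,0,0,0,0],[0,-0.005,0,0,0,0,0],[0,-0.005,0,0,0,0,0]]])

```text
time: 7.43
tool_pos: [0.5619, 0.3014, 0.312]
ee_rot: [3.142, 0.0, -2.572]
wrist_force: [0.5, -0.2, -1.8]
width: 0.0139
```

Emit:
move_arm(increments=[[[0,-0.005,0,0,0,0,0],[0,-0.008,0,0,0,0,0],[0,-0.008,0,0,0,0,0]]])

```text
time: 7.68
tool_pos: [0.5626, 0.3018, 0.312]
ee_rot: [3.142, 0.0, -2.572]
wrist_force: [-0.2, -0.4, -1.3]
width: 0.0136
```

Emit:
move_arm(increments=[[[0,-0.005,0,0,0,0,0],[0,-0.005,0,0,0,0,0],[0,-0.005,0,0,0,0,0]]])

```text
time: 7.93
tool_pos: [0.5629, 0.302, 0.312]
ee_rot: [3.142, -0.001, -2.572]
wrist_force: [-1.0, -0.5, -1.7]
width: 0.0138
```

Emit:
move_arm(increments=[[[0,-0.003,0,0,0,0,0],[0,-0.005,0,0,0,0,0],[0,-0.005,0,0,0,0,0]]])

```text
time: 8.18
tool_pos: [0.5631, 0.3022, 0.3119]
ee_rot: [3.141, -0.002, -2.572]
wrist_force: [-4.1, -2.7, 0.2]
width: 0.0141
```

Emit:
move_arm(increments=[[[0,-0.003,0,0,0,0,0],[0,-0.005,0,0,0,0,0],[0,-0.005,0,0,0,0,0]]])

```text
time: 8.43
tool_pos: [0.5633, 0.3023, 0.312]
ee_rot: [3.141, -0.003, -2.572]
wrist_force: [-5.6, -3.7, 0.4]
width: 0.0134
```

Emit:
move_arm(increments=[[[0,0.005,0,0,0,0,0],[0,0.005,0,0.02,0,0,0],[0,0.005,0,0.04,0,0,0],[0,0.005,0,0.06,0,0,0],[0,0.005,0,0.06,0,0,0]]])

```text
time: 8.85
tool_pos: [0.5631, 0.3021, 0.3058]
ee_rot: [-3.142, -0.002, -2.572]
wrist_force: [-4.0, -2.6, -0.4]
width: 0.0138
```

Emit:
move_arm(increments=[[[0,0,0,0.01,0,0,0],[0,0,0,0.02,0,0,0],[0,0,0,0.02,0,0,0]]])

```text
time: 9.1
tool_pos: [0.563, 0.302, 0.305]
ee_rot: [-3.141, -0.001, -2.572]
wrist_force: [-6.0, -3.0, 2.6]
width: 0.014
```

Emit:
move_arm(increments=[[[0.3,0,0,0,0,0,0],[0.4,0,0,0,0,0,0],[0.4,0,0,0,0,0,0],[0.4,0,0,0,0,0,0]]])

```text
time: 9.43
tool_pos: [0.5638, 0.3026, 0.3043]
ee_rot: [-3.142, 0.002, -2.572]
wrist_force: [0.0, -0.5, -0.6]
width: 0.0355
```

```bash
python3 snap.py 5 side; python3 - <<'E'
from h import *
crop("pics/side5.png","pics/s5c.png",225,180,345,280,5)
E
```

```text
t 9.4333 [0.5638 0.3026 0.3043] [-1.8000e+02  1.0000e-01 -1.4736e+02] F [ 0.02 -0.45 -0.62] w 0.0355
```

View pics/s5c.png

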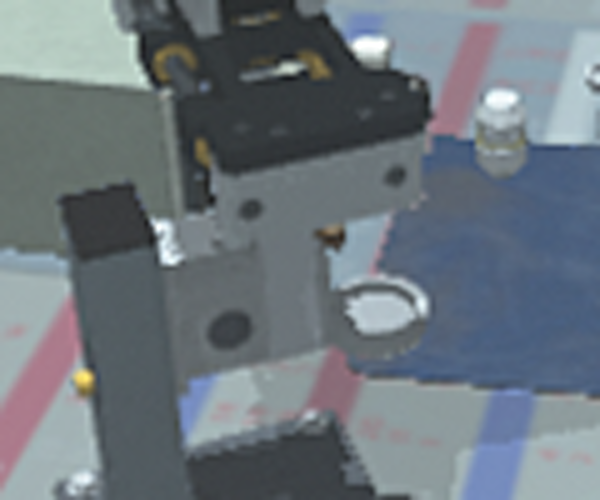

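Emit:
move_arm(increments=[[[0.4,0,0,-0.2,0,0,0],[0.4,0,0,-0.5,0,0,0],[0.4,0,0,-0.8,0,0,0],[0,-0.1,0,-0.8,0,0,0],[0,-0.28,0,-0.8,0,0,0],[0,-0.28,0,-0.8,0,0,0],[0,-0.28,0,-0.8,0,0,0],[0,-0.28,0,-0.8,0,0,0]]])

```text
time: 10.15
tool_pos: [0.5868, 0.3173, 0.3831]
ee_rot: [3.141, -0.002, -2.572]
wrist_force: [0.1, 0.1, 0.5]
width: 0.0082
```

Emit:
move_arm(increments=[[[0,0,0,0,0,0,0],[0,0,0,0,0,0,0],[0,0,0,0,0,0,0]]])

```text
time: 10.4
tool_pos: [0.5867, 0.3173, 0.384]
ee_rot: [3.141, -0.0, -2.572]
wrist_force: [0.6, -0.1, 0.9]
width: 0.0009
```

```bash
python3 snap.py 6 wrist side; python3 - <<'E'
from h import *
crop("pics/side6.png","pics/s6c.png",225,150,345,280,4)
E
```

```text
t 10.4 [0.5867 0.3173 0.384 ] [ 1.7999e+02 -1.0000e-02 -1.4737e+02] F [ 0.55 -0.06  0.93] w 0.0009
```

View pics/s6c.png

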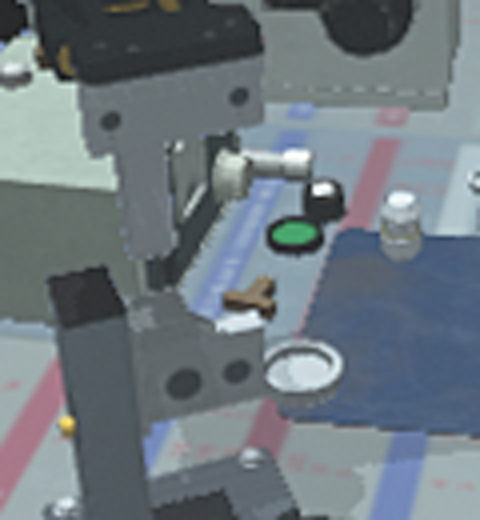

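View pics/wrist6.png

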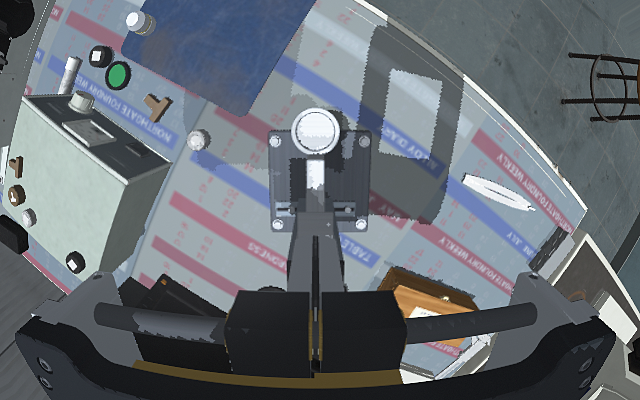

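Emit:
move_arm(increments=[[[0,-0.01,0,0.1,0,0,0],[0,-0.01,0,0.2,0,0,0],[0,-0.01,0,0.26,0,0,0],[0,-0.01,0,0.26,0,0,0]]])

```text
time: 10.83
tool_pos: [0.5876, 0.3179, 0.3551]
ee_rot: [3.141, -0.004, -2.572]
wrist_force: [-0.4, -0.2, 0.2]
width: 0.0006
```

Emit:
move_arm(increments=[[[0,0,0,0.01,0,0,0],[0,0,0,0.03,0,0,0],[0,0,0,0.03,0,0,0]]])

```text
time: 11.08
tool_pos: [0.5878, 0.318, 0.3548]
ee_rot: [3.142, -0.0, -2.572]
wrist_force: [-0.6, -0.2, -0.7]
width: 0.0004
```

Emit:
move_arm(increments=[[[0,0,0,0.01,0,0,0],[0,0,0,0.02,0,0,0],[0,0,0,0.02,0,0,0]]])

```text
time: 11.33
tool_pos: [0.5876, 0.3178, 0.354]
ee_rot: [-3.141, 0.0, -2.572]
wrist_force: [-3.1, -1.3, 4.2]
width: 0.0001
```

Emit:
move_arm(increments=[[[0,0,0,0.01,0,0,0],[0,0,0,0.015,0,0,0],[0,0,0,0.015,0,0,0]]])

```text
time: 11.58
tool_pos: [0.5877, 0.3178, 0.3524]
ee_rot: [-3.141, 0.0, -2.572]
wrist_force: [-3.0, -1.2, 5.3]
width: 0.0005
```

Emit:
move_arm(increments=[[[0,0,0,0.01,0,0,0],[0,0,0,0.015,0,0,0],[0,0,0,0.015,0,0,0]]])

```text
time: 11.83
tool_pos: [0.588, 0.3181, 0.3491]
ee_rot: [3.141, 0.0, -2.572]
wrist_force: [0.1, 0.6, 0.3]
width: 0.0007
```

Emit:
move_arm(increments=[[[0,0,0,0.01,0,0,0],[0,0,0,0.02,0,0,0],[0,0,0,0.02,0,0,0]]])

```text
time: 12.08
tool_pos: [0.5879, 0.3181, 0.3473]
ee_rot: [3.141, -0.0, -2.572]
wrist_force: [0.5, -0.7, -0.3]
width: 0.0002
```

Emit:
move_arm(increments=[[[0,0,0,0.01,0,0,0],[0,0,0,0.015,0,0,0],[0,0,0,0.015,0,0,0]]])

```text
time: 12.33
tool_pos: [0.5879, 0.318, 0.3464]
ee_rot: [3.142, 0.0, -2.572]
wrist_force: [0.2, 0.3, 0.5]
width: 0.0003
```

Emit:
move_arm(increments=[[[0,0,0,0.01,0,0,0],[0,0,0,0.01,0,0,0],[0,0,0,0.01,0,0,0]]])

```text
time: 12.58
tool_pos: [0.5879, 0.318, 0.3455]
ee_rot: [3.142, 0.0, -2.572]
wrist_force: [0.2, 0.5, 1.0]
width: 0.0007
```

Emit:
move_arm(increments=[[[0,0,0,0.005,0,0,0],[0,0,0,0.01,0,0,0],[0,0,0,0.01,0,0,0]]])

```text
time: 12.83
tool_pos: [0.5878, 0.3179, 0.3453]
ee_rot: [-3.142, 0.001, -2.572]
wrist_force: [-1.5, 0.5, 4.5]
width: 0.0005
```

Emit:
move_arm(increments=[[[0,0,0,0.005,0,0,0],[0,0,0,0.008,0,0,0],[0,0,0,0.008,0,0,0]]])

```text
time: 13.08
tool_pos: [0.5877, 0.3179, 0.3453]
ee_rot: [-3.141, 0.001, -2.572]
wrist_force: [-2.1, -0.3, 6.7]
width: 0.0004
```

Emit:
move_arm(increments=[[[0,0,0,-0.2,0,0,0],[0,0,0,-0.5,0,0,0],[0.6,0.3,0,-0.6,0,0,0],[0.6,0.5,0,-0.6,0,0,0],[0.6,0.8,0,-0.6,0,0,0],[0.6,0.8,0,-0.6,0,0,0]]])

```text
time: 13.58
tool_pos: [0.5173, 0.2732, 0.4024]
ee_rot: [3.141, -0.005, -2.572]
wrist_force: [-0.7, -0.1, -0.5]
width: 0.0236
```

```bash
python3 snap.py 7 wrist side top; python3 - <<'E'
from h import *
crop("pics/side7.png","pics/s7c.png",225,170,345,290,5)
E
```

```text
t 13.5833 [0.5173 0.2732 0.4024] [ 179.96   -0.29 -147.38] F [-0.65 -0.1  -0.53] w 0.0236
```

View pics/s7c.png

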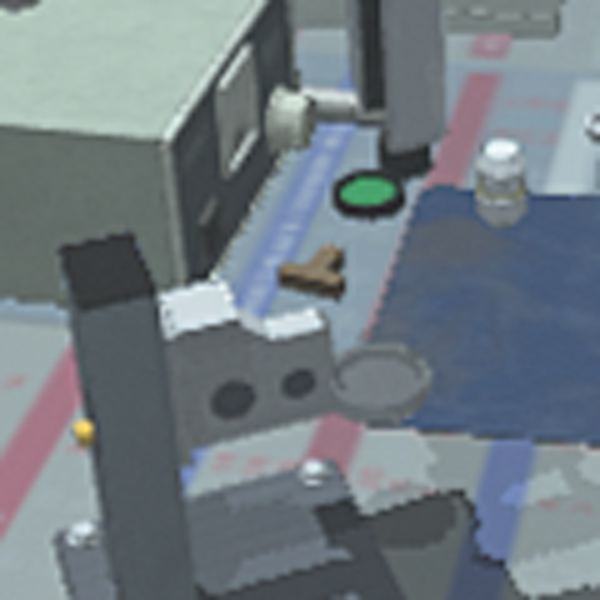

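View pics/wrist7.png

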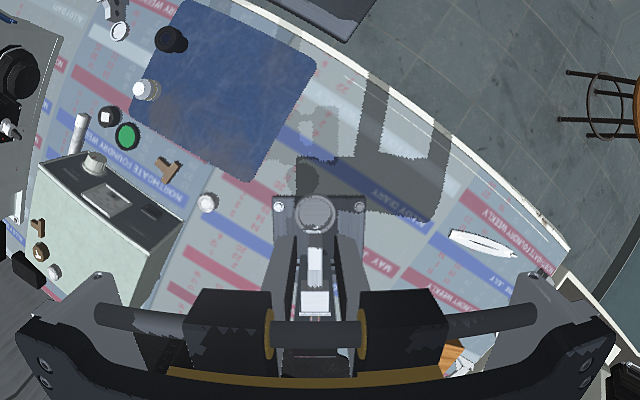

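```bash
python3 - <<'E'
from h import *
import pickle
d=np.load("top0.npy");p=robot.camera_params("top");C=cloud(p,d)
D=np.hypot(C[:,:,0]-.523,C[:,:,1]-.029)
for lim in (.04,.08,.1,.12,.14): 
    m=(D<lim)&(d>0)&(D>.03); i=np.argmax(np.where(m,C[:,:,2],-1)); print(lim,C.reshape(-1,3)[i].round(3))
p,o=pickle.load(open("wrist7.pkl","rb"))
im=cv2.imread("pics/wrist7.png")
crop("pics/wrist7.png","pics/w7c.png",260,180,370,330,4)
crop("pics/wrist7.png","pics/w7o.png",120,60,180,120,8)
f=lambda u,v,z: onplane(p,u,v,z,True)
print("cup",f(316,213,.094).round(4),"heel",f(315.5,303,.146).round(4))
print("obj top",f(145,89,.0475).round(4))
p=robot.camera_params("side"); s=cv2.imread("pics/side7.png"); crop("pics/side7.png","pics/s7o.png",310,190,345,225,12)
E
```

```text
0.04 [0.558 0.03  0.009]
0.08 [0.449 0.042 0.053]
0.1 [0.449 0.042 0.053]
0.12 [ 0.617 -0.045  0.151]
0.14 [ 0.597 -0.084  0.171]
cup [0.5278 0.2819 0.094 ] heel [0.5871 0.3192 0.146 ]
obj top [0.5215 0.0393 0.0475]
```

View pics/w7c.png

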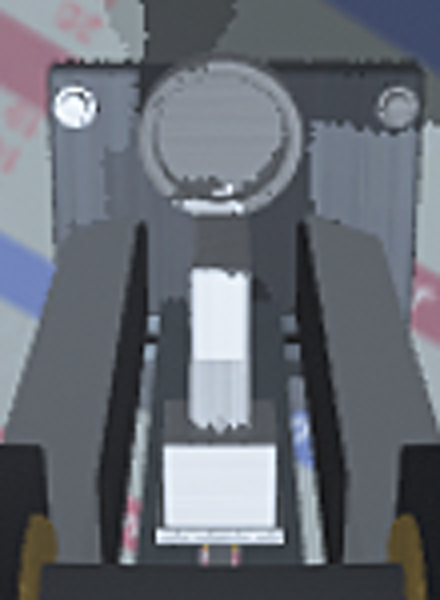

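View pics/w7o.png

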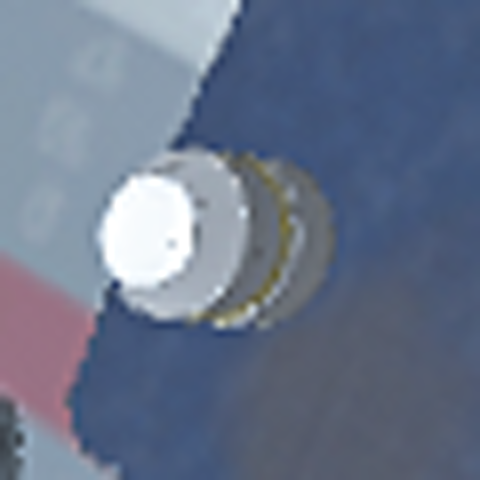

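View pics/s7o.png

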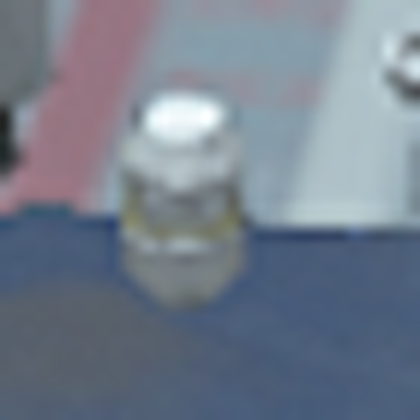

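Emit:
move_arm(increments=[[[0.7,0.14,-0.23,0,0,0,0],[0.7,0.28,-0.46,0,0,0,0],[0.7,0.42,-0.7,0,0,0,0]]])

```text
time: 13.98
tool_pos: [0.5239, 0.1933, 0.4035]
ee_rot: [-3.142, 0.001, -2.57]
wrist_force: [-0.8, -0.3, 0.6]
width: 0.0556
```

Emit:
move_arm(increments=[[[0.7,0.14,-0.23,0,0,0,0],[0.7,0.28,-0.46,0,0,0,0],[0.7,0.42,-0.7,0,0,0,0]]])

```text
time: 14.23
tool_pos: [0.5264, 0.1108, 0.4036]
ee_rot: [-3.141, 0.001, -2.571]
wrist_force: [-0.1, -0.1, -0.3]
width: 0.0655
```

Emit:
move_arm(increments=[[[0.7,0.14,-0.23,0.1,0,0,0.07],[0.7,0.28,-0.46,0.2,0,0,0.14],[0.7,0.42,-0.7,0.3,0,0,0.21],[0.7,0.42,-0.7,0.4,0,0,0.28],[0.7,0.42,-0.7,0.4,0,0,0.35],[0.7,0.42,-0.7,0.4,0,0,0.42],[0.7,0.42,-0.7,0.4,0,0,0.42],[0.7,0.42,-0.7,0.4,0,0,0.42]]])

```text
time: 14.9
tool_pos: [0.5287, 0.03, 0.3636]
ee_rot: [3.141, 0.0, 3.054]
wrist_force: [-0.9, 0.3, -0.6]
width: 0.0656
```

```bash
python3 snap.py 8 wrist top; python3 - <<'E'
from h import *
d=np.load("top0.npy");p=robot.camera_params("top");C=cloud(p,d)
m=(C[:,:,2]>.09)&(abs(C[:,:,1]-.03)<.14)&(C[:,:,0]<.64)&(d>0)&(C[:,:,0]>.4)
P=C[m]; print(len(P)); 
for a in np.arange(-.11,.17,.02):
    q=P[(P[:,1]>a)&(P[:,1]<=a+.02)]
    if len(q): print(round(a,2),q[np.argmin(q[:,0])].round(3),len(q))
crop("pics/wrist8.png","pics/w8c.png",240,120,390,270,4)
E
```

```text
t 14.9 [0.5287 0.03   0.3636] [1.7999e+02 3.0000e-02 1.7500e+02] F [-0.92  0.32 -0.6 ] w 0.0656
954
-0.11 [ 0.594 -0.091  0.157] 497
-0.09 [ 0.594 -0.087  0.131] 381
-0.07 [ 0.61  -0.069  0.15 ] 65
-0.05 [ 0.614 -0.049  0.148] 11
```

View pics/wrist8.png

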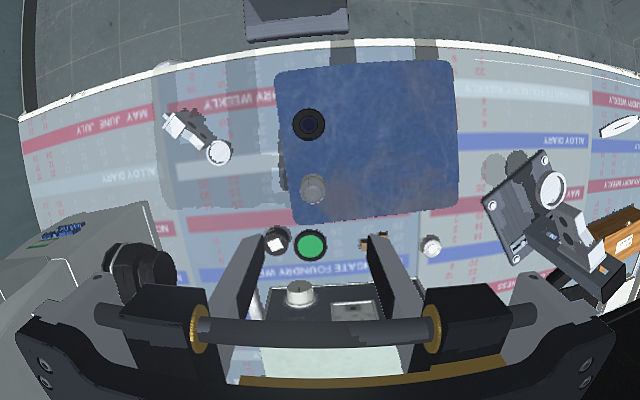

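View pics/w8c.png

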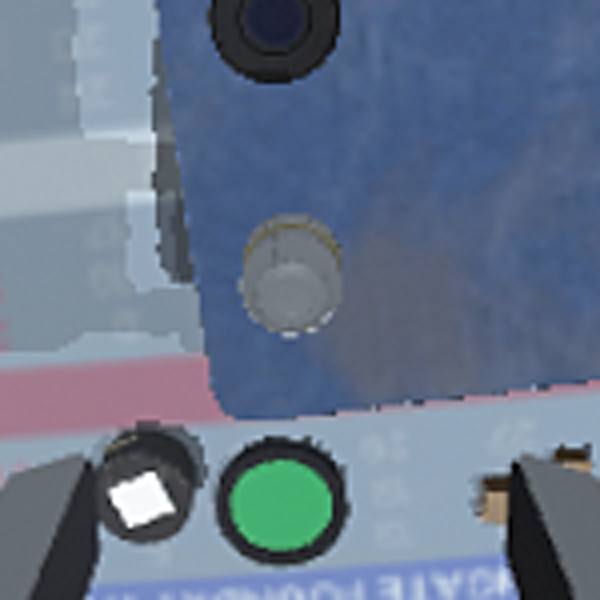

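```bash
python3 - <<'E'
from h import *
import pickle
p,o=pickle.load(open("wrist8.pkl","rb"))
f=lambda u,v,z: onplane(p,u,v,z,True).round(4)
print("top",f(313,192.7,.0475)); print("w at .03",f(240+243/4,190,.033),f(240+342/4,190,.033)); print("base front",f(313,120+215/4,.0035))
p,o=pickle.load(open("wrist7.pkl","rb")); print("w7",f(138.5,88.7,.0475))
E
```

```text
top [0.5248 0.0294 0.0475]
w at .03 [0.5247 0.0166 0.033 ] [0.5269 0.0421 0.033 ]
base front [0.5147 0.03   0.0035]
w7 [0.5252 0.0305 0.0475]
```

Emit:
move_arm(increments=[[[0.7,0.04,-0.01,0.3,0,0,0],[0.7,0.04,-0.01,0.6,0,0,0],[0.7,0.04,-0.01,0.9,0,0,0],[0.7,0.04,-0.01,0.9,0,0,0],[0.7,0.04,-0.01,0.9,0,0,0]]])

```text
time: 15.42
tool_pos: [0.5232, 0.0296, 0.2723]
ee_rot: [-3.142, -0.004, 3.053]
wrist_force: [0.2, 0.2, -0.1]
width: 0.0654
```

```bash
python3 snap.py 9 wrist; python3 - <<'E'
from h import *
crop("pics/wrist9.png","pics/w9c.png",220,160,420,310,4)
E
```

```text
t 15.4167 [0.5232 0.0296 0.2723] [-180.     -0.23  174.91] F [ 0.19  0.2  -0.15] w 0.0654
```

View pics/w9c.png

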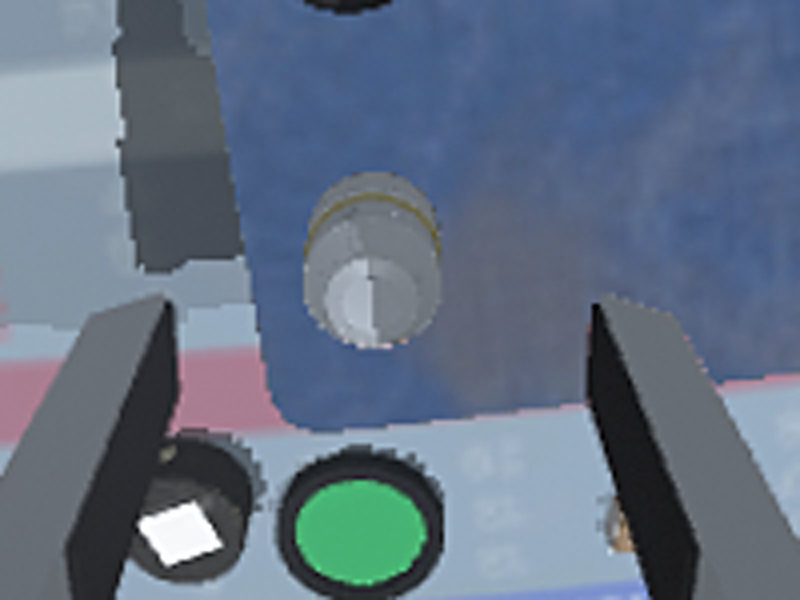

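```bash
python3 - <<'E'
from h import *
import pickle
p,o=pickle.load(open("wrist9.pkl","rb"))
f=lambda u,v,z: onplane(p,u,v,z,True).round(4)
print("top",f(312.9,235.5,.0475)); a,b=f(220+303/4,223,.03),f(220+442/4,223,.03); print(a,b,np.linalg.norm(a-b))
print("cam-tool",(-p["R"].T@p["t"]-o["tool_pos"]).round(4))
E
```

```text
top [0.5255 0.0288 0.0475]
[0.5213 0.0159 0.03  ] [0.5236 0.0424 0.03  ] 0.02659962405749374
cam-tool [-0.0831  0.0083 -0.0199]
```

Emit:
move_arm(increments=[[[0.7,-0.015,-0.007,0.2,0,0,0],[0.7,-0.015,-0.007,0.4,0,0,0],[0.7,-0.015,-0.007,0.6,0,0,0],[0.7,-0.015,-0.007,0.6,0,0,0],[0.7,-0.015,-0.007,0.6,0,0,0]]])

```text
time: 15.88
tool_pos: [0.5257, 0.0286, 0.2153]
ee_rot: [3.141, 0.002, 3.052]
wrist_force: [0.0, 0.2, 0.2]
width: 0.0658
```

Emit:
move_arm(increments=[[[0.4,0,0,0,0,0,0],[0.3,0,0,0,0,0,0],[0.2,0,0,0,0,0,0],[0,0,0,0,0,0,0],[0,0,0,0,0,0,0],[0,0,0,0,0,0,0],[0,0,0,0,0,0,0],[0,0,0,0,0,0,0]]])

```text
time: 16.55
tool_pos: [0.5251, 0.0285, 0.214]
ee_rot: [-3.141, 0.0, 3.051]
wrist_force: [-0.7, -0.5, 0.7]
width: 0.0261
```

```bash
python3 snap.py 10 wrist side; python3 - <<'E'
from h import *
crop("pics/wrist10.png","pics/w10c.png",220,200,420,350,4)
crop("pics/side10.png","pics/s10c.png",260,150,380,250,5)
E
```

```text
t 16.55 [0.5251 0.0285 0.214 ] [-1.7999e+02  2.0000e-02  1.7484e+02] F [-0.72 -0.46  0.69] w 0.0261
```

View pics/w10c.png

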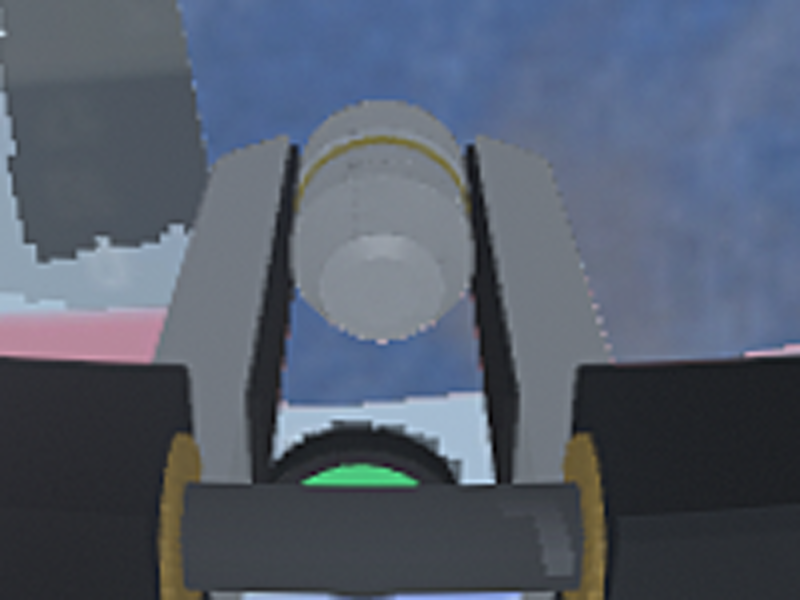

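View pics/s10c.png

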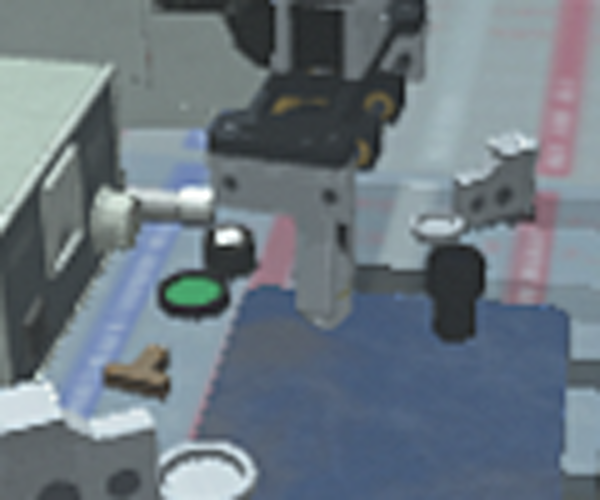

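Emit:
move_arm(increments=[[[0,0,0,0,0,0,0],[0,0,0,0,0,0,0],[0,0,0,-0.2,0,0,0],[0,0,0,-0.5,0,0,0],[0,0,0,-0.8,0,0,0],[0,0,0,-1,0,0,0]]])

```text
time: 17.15
tool_pos: [0.5252, 0.0287, 0.3156]
ee_rot: [3.141, 0.002, 3.052]
wrist_force: [0.8, 0.9, -1.3]
width: 0.0259
```

Emit:
move_arm(increments=[[[0,0.02,0.1,-0.3,0,0,0],[0,0.03,0.4,-0.5,0,0,0],[0,0.05,0.7,-0.65,0,0,0],[0,0.06,0.84,-0.65,0,0,0]]])

```text
time: 17.48
tool_pos: [0.5269, 0.1152, 0.3825]
ee_rot: [3.138, 0.006, 3.053]
wrist_force: [1.2, 0.9, 0.2]
width: 0.0261
```

Emit:
move_arm(increments=[[[0,0.02,0.3,0,0,0,0],[0,0.04,0.6,0,0,0,0],[0,0.06,0.84,0,0,0,0]]])

```text
time: 17.73
tool_pos: [0.5279, 0.1988, 0.3777]
ee_rot: [3.141, -0.002, 3.052]
wrist_force: [0.5, 0.0, -2.9]
width: 0.0263
```

Emit:
move_arm(increments=[[[0,0.02,0.3,0,0,0,-0.07],[0,0.04,0.6,0,0,0,-0.14],[0,0.06,0.84,0,0,0,-0.21],[0,0.06,0.84,0,0,0,-0.28],[0,0.06,0.84,0,0,0,-0.35],[0,0.06,0.84,0,0,0,-0.417],[0,0.06,0.84,0,0,0,-0.417],[0,0.06,0.84,0,0,0,-0.417]]])

```text
time: 18.4
tool_pos: [0.5297, 0.2813, 0.3777]
ee_rot: [3.141, -0.002, -2.579]
wrist_force: [-1.1, -0.7, -1.2]
width: 0.0263
```

```bash
python3 snap.py 11 wrist side; python3 - <<'E'
from h import *
crop("pics/wrist11.png","pics/w11c.png",240,130,390,300,3.5)
crop("pics/side11.png","pics/s11c.png",225,150,375,270,4.5)
import pickle
p,o=pickle.load(open("wrist7.pkl","rb"))
print(onplane(p,315.1,214.4,.094,True), onplane(p,260+135/4,214,.094,True)-onplane(p,335.8,214,.094,True))
E
```

```text
t 18.4 [0.5297 0.2813 0.3777] [ 1.7997e+02 -9.0000e-02 -1.4778e+02] F [-1.06 -0.66 -1.25] w 0.0263
[0.5294757  0.28194447 0.094     ] [ 0.02231562 -0.03489808  0.        ]
```

View pics/w11c.png

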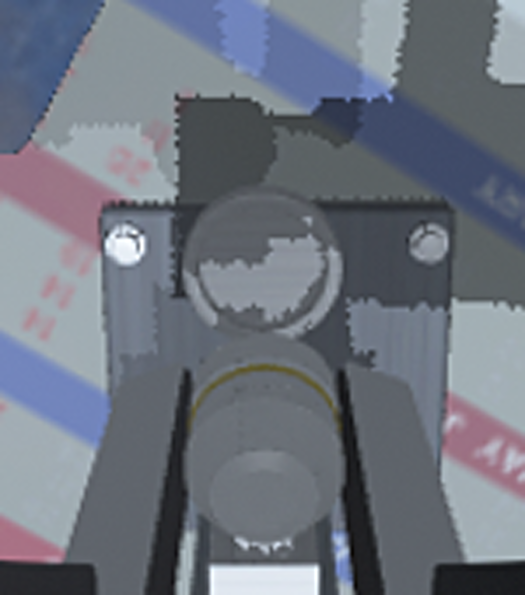

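View pics/s11c.png

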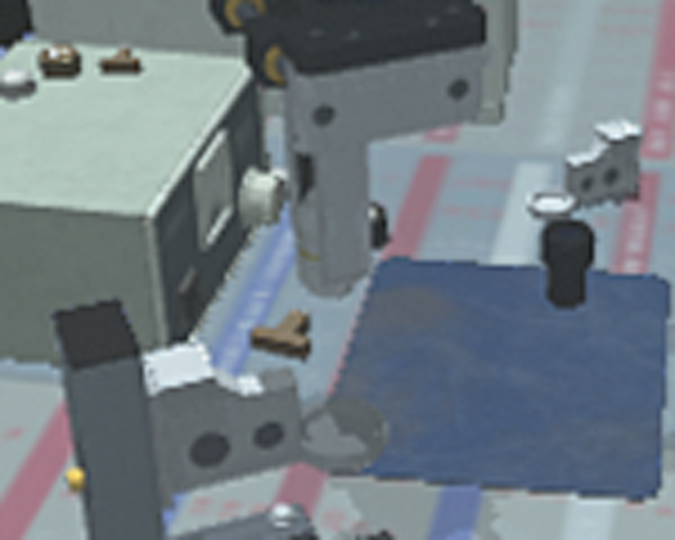

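```bash
python3 - <<'E'
from h import *
import pickle
p,o=pickle.load(open("wrist11.pkl","rb"))
c=onplane(p,315.3,205,.094,True); t=onplane(p,315.4,270.6,.2112,True)
a,b=onplane(p,315.3,130+185/3.5,.094,True),onplane(p,315.3,130+340/3.5,.094,True)
print(c,t,np.linalg.norm(a-b),(a+b)/2, o["tool_pos"])
E
```

```text
[0.52814348 0.28142838 0.094     ] [0.52873694 0.28159491 0.2112    ] 0.041417046514968046 [0.52853285 0.28167434 0.094     ] [0.52968447 0.28126191 0.37765429]
```

Emit:
move_arm(increments=[[[0,0,0,0.2,0,0,0],[0,0,0,0.4,0,0,0],[0,0,0,0.6,0,0,0],[0,0,0,0.68,0,0,0],[0,0,0,0.68,0,0,0],[0,0,0,0.68,0,0,0]]])

```text
time: 19.0
tool_pos: [0.5298, 0.2811, 0.3107]
ee_rot: [3.141, -0.0, -2.578]
wrist_force: [0.1, -0.1, -0.1]
width: 0.0258
```

```bash
python3 snap.py 12 wrist side; python3 - <<'E'
from h import *
crop("pics/wrist12.png","pics/w12c.png",250,190,380,310,5)
crop("pics/side12.png","pics/s12c.png",245,190,345,270,7)
E
```

```text
t 19.0 [0.5298 0.2811 0.3107] [ 1.7999e+02 -2.0000e-02 -1.4768e+02] F [ 0.06 -0.1  -0.07] w 0.0258
```

View pics/w12c.png

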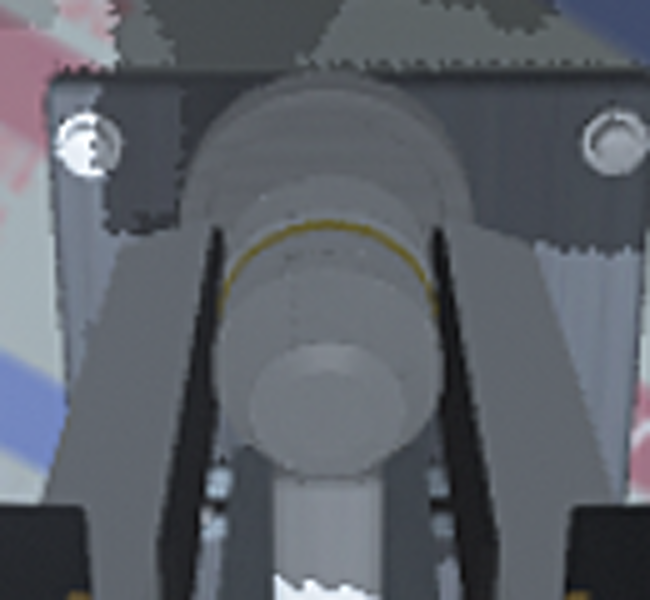

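View pics/s12c.png

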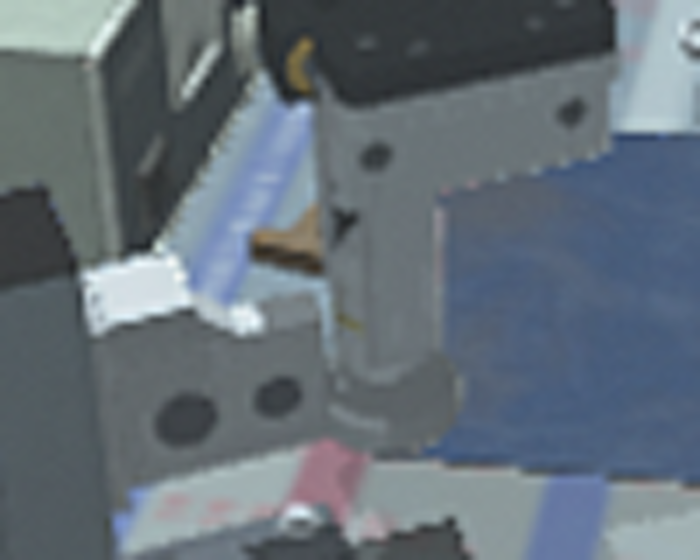

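```bash
python3 - <<'E'
from h import *
import pickle
p,o=pickle.load(open("wrist12.pkl","rb"))
T=o["tool_pos"];y=o["ee_rot"][2];ex=-np.array([np.cos(y),np.sin(y),0]);ey=np.array([-ex[1],ex[0],0])
for nm,u,v,z in [("cup front outer",315.5,204.6,.094),("cup front inner",315.5,190+90/5,.094),("obj foot front",315.5,225.4,.1002),("obj top c",315.4,190+412/5,.1442),("cupL",286.6,230,.094),("cupR",343.8,230,.094),("ringL",250+218/5,252,.12),("ringR",250+438/5,252,.12)]:
    X=onplane(p,u,v,z,True); print(nm,((X-T)@ex*1000).round(1),((X-T)@ey*1000).round(1))
E
```

```text
cup front outer -22.0 0.8
cup front inner -19.7 0.8
obj foot front -9.6 0.8
obj top c 0.7 0.7
cupL -3.8 -19.0
cupR -3.8 20.2
ringL 0.2 -12.6
ringR 0.2 14.3
```

Emit:
move_arm(increments=[[[0,0.012,-0.002,0.02,0,0,0],[0,0.012,-0.002,0.04,0,0,0],[0,0.012,-0.002,0.06,0,0,0],[0,0.012,-0.002,0.06,0,0,0],[0,0.012,-0.002,0.06,0,0,0]]])

```text
time: 19.52
tool_pos: [0.5288, 0.2804, 0.3046]
ee_rot: [3.141, -0.0, -2.577]
wrist_force: [-1.1, 0.1, -0.3]
width: 0.0261
```

Emit:
move_arm(increments=[[[0,0,0,0.02,0,0,0],[0,0,0,0.03,0,0,0],[0,0,0,0.03,0,0,0]]])

```text
time: 19.77
tool_pos: [0.5288, 0.2804, 0.3013]
ee_rot: [3.141, -0.001, -2.577]
wrist_force: [-0.1, -0.3, -1.5]
width: 0.0264
```

Emit:
move_arm(increments=[[[0,0,0,0.01,0,0,0],[0,0,0,0.02,0,0,0],[0,0,0,0.02,0,0,0]]])

```text
time: 20.02
tool_pos: [0.5288, 0.2804, 0.2994]
ee_rot: [3.141, -0.0, -2.577]
wrist_force: [-0.1, 0.3, -1.4]
width: 0.0265
```

Emit:
move_arm(increments=[[[0,0,0,0.005,0,0,0],[0,0,0,0.007,0,0,0],[0,0,0,0.007,0,0,0]]])

```text
time: 20.27
tool_pos: [0.5288, 0.2804, 0.299]
ee_rot: [3.142, 0.0, -2.577]
wrist_force: [0.0, 0.2, -1.1]
width: 0.0263
```

Emit:
move_arm(increments=[[[0,0,0,0.005,0,0,0],[0,0,0,0.005,0,0,0],[0,0,0,0.005,0,0,0]]])

```text
time: 20.52
tool_pos: [0.5288, 0.2804, 0.2985]
ee_rot: [3.142, 0.0, -2.577]
wrist_force: [1.3, -0.0, -1.7]
width: 0.0258
```

Emit:
move_arm(increments=[[[0,0,0,0.003,0,0,0],[0,0,0,0.003,0,0,0],[0,0,0,0.003,0,0,0]]])

```text
time: 20.77
tool_pos: [0.5289, 0.2804, 0.2983]
ee_rot: [3.142, 0.0, -2.577]
wrist_force: [-0.1, 0.3, -2.1]
width: 0.0262
```

Emit:
move_arm(increments=[[[0,0,0,0.005,0,0,0],[0,0,0,0.005,0,0,0],[0,0,0,0.005,0,0,0]]])

```text
time: 21.02
tool_pos: [0.5289, 0.2804, 0.2979]
ee_rot: [-3.142, 0.001, -2.577]
wrist_force: [0.0, 0.3, -1.7]
width: 0.0263
```

Emit:
move_arm(increments=[[[0,0,0,0.005,0,0,0],[0,0,0,0.005,0,0,0],[0,0,0,0.005,0,0,0]]])

```text
time: 21.27
tool_pos: [0.5289, 0.2804, 0.2974]
ee_rot: [-3.142, 0.001, -2.577]
wrist_force: [0.9, 0.0, -1.4]
width: 0.0259
```

```bash
python3 snap.py 13 wrist side; python3 - <<'E'
from h import *
crop("pics/wrist13.png","pics/w13c.png",250,190,380,310,5)
crop("pics/side13.png","pics/s13c.png",245,190,345,270,7)
E
```

```text
t 21.2667 [0.5289 0.2804 0.2974] [-1.8000e+02  3.0000e-02 -1.4763e+02] F [ 0.95  0.01 -1.42] w 0.0259
```

View pics/w13c.png

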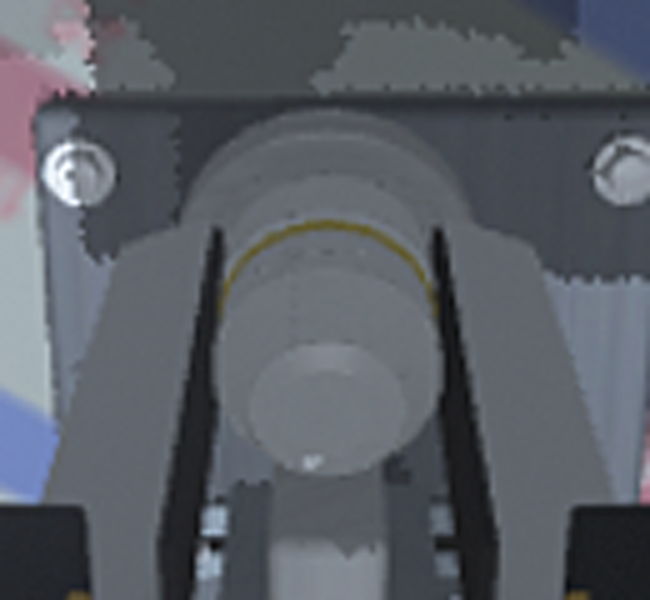

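View pics/s13c.png

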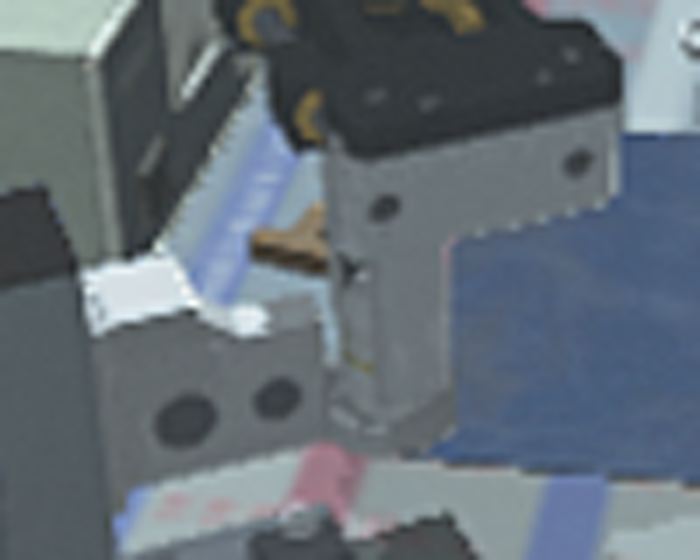

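Emit:
move_arm(increments=[[[0,0,0,0.005,0,0,0],[0,0,0,0.005,0,0,0],[0,0,0,0.005,0,0,0]]])

```text
time: 21.62
tool_pos: [0.5289, 0.2804, 0.2968]
ee_rot: [-3.142, 0.0, -2.577]
wrist_force: [0.6, -0.4, -0.4]
width: 0.0258
```

Emit:
move_arm(increments=[[[0,0,0,0.005,0,0,0],[0,0,0,0.005,0,0,0],[0,0,0,0.005,0,0,0]]])

```text
time: 21.87
tool_pos: [0.5289, 0.2804, 0.2964]
ee_rot: [-3.142, 0.001, -2.577]
wrist_force: [1.2, -0.0, 1.0]
width: 0.026
```

Emit:
move_arm(increments=[[[0.32,0,0,0,0,0,0],[0.36,0,0,0,0,0,0],[0.4,0,0,0,0,0,0],[0.5,0,0,0,0,0,0],[0.5,0,0,0,0,0,0],[0.5,0,0,0,0,0,0]]])

```text
time: 22.37
tool_pos: [0.5288, 0.2804, 0.2961]
ee_rot: [3.142, -0.0, -2.577]
wrist_force: [-0.2, 0.3, 0.2]
width: 0.0468
```

Emit:
move_arm(increments=[[[0.5,0,0,-0.1,0,0,0],[0.5,0,0,-0.3,0,0,0],[0.5,0,0,-0.6,0,0,0],[0.5,0,0,-0.9,0,0,0],[0.5,0,0,-1,0,0,0]]])

```text
time: 22.78
tool_pos: [0.5291, 0.2805, 0.4026]
ee_rot: [-3.14, 0.009, -2.577]
wrist_force: [1.2, -0.6, 1.0]
width: 0.0467
```

Emit:
move_arm(increments=[[[0.5,0.3,0,-0.2,0,0,0],[0.5,0.6,0,-0.2,0,0,0],[0.5,0.9,0,-0.2,0,0,0],[0.5,1,0,-0.2,0,0,0]]])

```text
time: 23.12
tool_pos: [0.442, 0.2256, 0.4167]
ee_rot: [-3.141, -0.0, -2.577]
wrist_force: [0.9, 0.3, -0.2]
width: 0.047
```

Emit:
move_arm(increments=[[[0.5,0.3,0,0,0,0,0],[0.5,0.6,0,0,0,0,0],[0.5,0.9,0,0,0,0,0],[0.5,0.9,0,0,0,0,0],[0.5,0.9,0,0,0,0,0]]])

```text
time: 23.53
tool_pos: [0.3678, 0.1784, 0.4164]
ee_rot: [-3.141, 0.002, -2.577]
wrist_force: [0.6, -0.3, 0.5]
width: 0.0475
```

```bash
python3 snap.py 14 wrist side top; python3 - <<'E'
from h import *
crop("pics/top14.png","pics/t14c.png",180,110,460,275,2.8)
crop("pics/side14.png","pics/s14c.png",235,180,365,280,6)
E
```

```text
t 23.5333 [0.3678 0.1784 0.4164] [-1.7998e+02  1.1000e-01 -1.4766e+02] F [ 0.61 -0.28  0.5 ] w 0.0475
```

View pics/t14c.png

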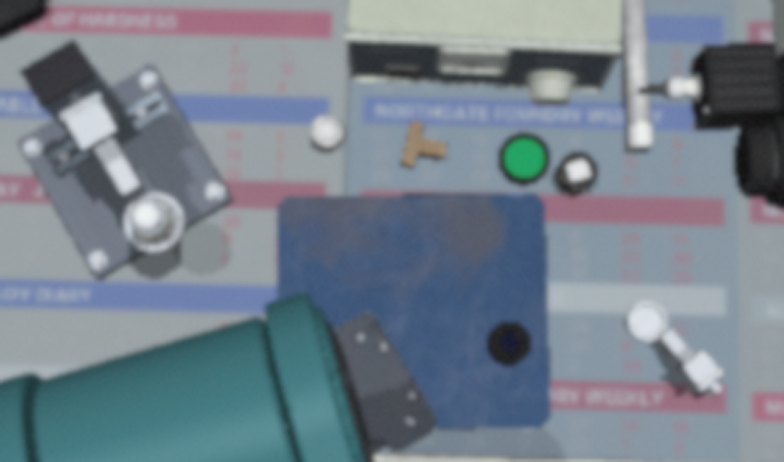

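View pics/s14c.png

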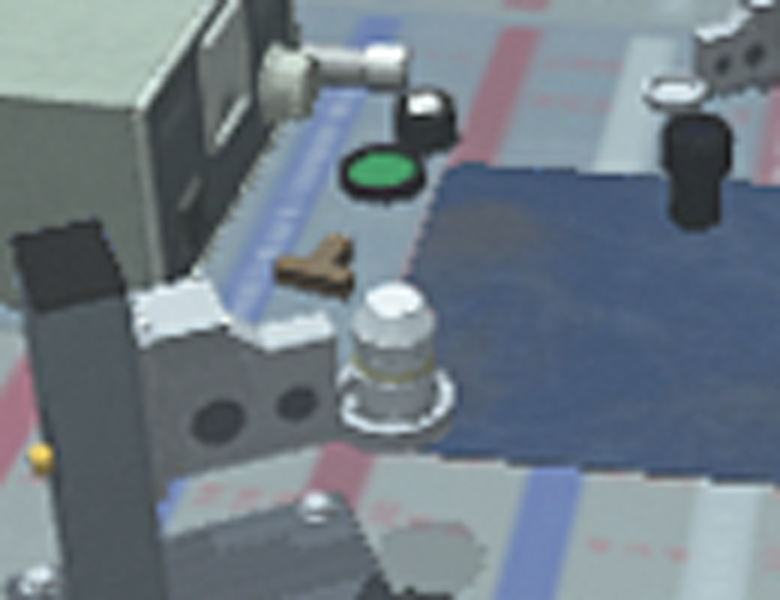

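View pics/wrist14.png

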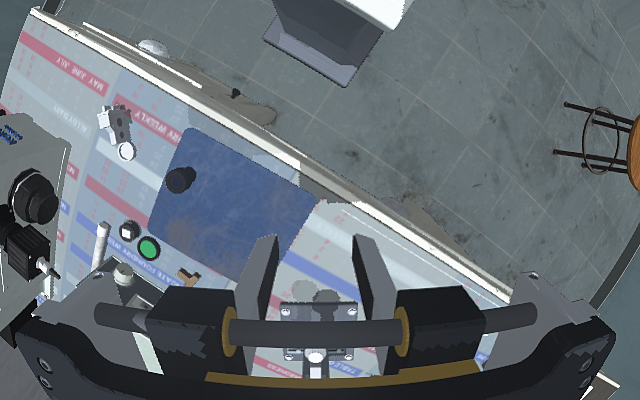

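```bash
python3 - <<'E'
from h import *
d=np.load("top14.npy");p=robot.camera_params("top");C=cloud(p,d)
def at(X,r=.007,band=None):
    D=np.hypot(C[:,:,0]-X[0],C[:,:,1]-X[1]); m=(D<r)&(d>0)&(C[:,:,2]>.05); return len(C[m]),np.median(C[m][:,2]).round(4)
print("heel",at((.587,.318)),"exp .146; obj top",at((.529,.281),.006),"exp .132; channel",at((.61,.333)),"exp .171")
print(robot.get_obs()["time"])
E
```

```text
heel (45, np.float64(0.145)) exp .146; obj top (32, np.float64(0.1291)) exp .132; channel (51, np.float64(0.1709)) exp .171
23.6833
```

```bash
python3 -c "
from bench import robot
print(robot.close_job())"
```

```text
the job is handed in; nothing more can be done
None
```

The bracket is up on the upright with the objective standing in its cup, and I handed the job in at about 23.7 s of the 72 s allowed.

- **Bracket:** I hooked its two claws into the two topmost slots with the back flush on the face, then let it hang on the catch. I pressed it down on the heel pad. The highest reading while passing the catch was about 5 N, below the stated 8 to 20 N; readings came only at the end of each move, so the real peak may have been missed. The force then dropped to zero, and the bracket stopped hard with the heel at 146 mm, the expected height. The final press was about 7 N.
- **Objective:** I gripped it above its middle, lowered it into the cup and let go.
- **Last pictures:** The top and side views show the objective upright in the cup. The other things are where they were, and the gripper is clear of everything.
- **Height checks:** Depth gave the heel at 145 mm (146 expected) and the channel top at 171 mm, as expected. The objective's top read 129 mm against 132 expected. It also touched the cup floor about 1.5 mm lower than I had worked out. This could be the stepped top in the depth reading, or a slight sag of the arm; I did not settle which.
- **Cup position:** The wrist camera and the arm's own position disagreed by about 2 mm on where the cup was. I used a middle value, and the objective went in without side force.

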